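# Wind the mould press shut with its loose crank

## Robot

A 6-joint arm with a two-finger parallel gripper is mounted at the origin on a cart in front of the work surface, level with it; the furniture and walls round the work are solid. World frame = base frame: x ahead of the robot, y to its left, z up, the work surface at z = 0. Lengths are in mm, angles in rad, forces in N, time in s.
With the tool pointing down it reaches from about 325 to 775 mm from the base axis. Payload 9.3 kg.
Tool frame: the origin (TCP) lies at the centre of the arm's flange, where the gripper is bolted on; the fingertips stand 173 mm ahead of it and the grasp point (between the pads) lies 155 mm ahead of it (robot.grip_depth is the distance from the TCP to the grasp point, in mm); x points along the fingers, y is the direction in which the jaws open and shut, and the axes are right-handed (so a half turn about x gives the same grasp; the last joint's range is limited). The gripper opens to 85 mm and grips with 20 to 120 N. Pads are 22 mm wide; open, the fingers measure 114 mm over their backs; the gripper's body (76 mm by 85 mm) begins 54 mm behind the grasp point. The pads swing forward as they close: fully open they stand 13 mm farther back than shut.
Start: joints at [1.045, 0.259, 0.021, 1.334, 0, 1.418], TCP at [200.325, 512.218, 404.679] pointing down, gripper open.
Joint ranges: [-3.04, 3.04], [-0.91, 1.82], [-1.04, 1.36], [-1.92, 1.95], [-1.52, 1.45], [-3.14, 3.14]. Speed limits (rad/s): [2.22, 2.22, 2.79, 3.14, 3.14, 3.14].

## Interface

Orientations are given as a unit quaternion [x, y, z, w].
In Python, from cell import observe, viewer, job, robot gives the robot as it stands.
- The arm moves only by the shell command python3 -m inch 'ROWS' [FORCE]. ROWS is JSON, a list of rows, each a list of 3 entries, a list of its own where there are three numbers: the turn, a rotation vector about the tool's x, y, z in degrees, then the shift along the tool's x, y, z in cm, then the finger opening in cm, from 0 to 8.54. In form: [[[ax, ay, az], [dx, dy, dz], gripper], ...]. A call has 1 to 5 rows; each row is the pose to reach, as a shift and turn from the pose commanded when the call began, along the tool's axes at that moment; what a row does not reach only later rows make up. A row lasts 1/12 s, in which the tool goes at most 41.7 mm and 7.16 degrees, less where a joint would pass 70% of its speed; a pose out of reach is approached as far as the arm can. A call with a gripper value outside its range is refused whole. The fingers move at their own pace and stop on an object; FORCE is the grip in N (left out, the last holds). Time passes only in rows, so rows that repeat a pose let the fingers close. It gives the time, the measured TCP pose, the force and the opening at its end, in the units of the state.
- observe(): the state, without advancing time (a new reading comes with each control period).
- viewer.camera(name): name is "side" or "top"; returns the picture (420x560x3 uint8, red, green, blue); there is no depth.
- viewer.camera_info(name): a dict with "vertical_fov" (degrees; the focal length in pixels is half the picture's height over the tangent of half this angle, whatever the lens; pixels are square), "cx", "cy" (the principal point, pixels), "rvec" (rotation vector, rad) and "tvec" (3), from world to camera coordinates, as OpenCV has them. Camera axes: x right, y down, z forward; pixel columns grow to the right and rows downward; lengths in mm; the calibration is good to about 2 mm. A picture is of the moment at which its call begins. camera_info takes no time and is no camera call.
- job.finish_job(): hands the job in, once; it reports no verdict.
Trained networks look in the newest picture that a camera, given by its name, has taken for a name from the list of things; names that differ only in an ending like _2 or _b are one class to them, and where a whole thing is asked for, a point or a joint stands for the part that bears it (a point fixed in the world has none). Each returns a list of dicts, best first, with "score" (0 to 1); they miss things now and then, are a little off and sometimes report something else, mostly with a low value. They report only what shows in the picture. A call takes as long as a camera call. They do not tell look-alikes from the thing itself.
- viewer.masks_of(target, camera): "region" (420x560 bool, what is visible of it) and "bbox" ([left, top, width, height] in pixels, round what is visible of it).
The state is a dict: "clock": time; "joints": joint angles; "dq": joint speeds; "joint_efforts": joint torques, N m; "position": TCP position; "ee_rot": TCP orientation; "contact_force": force on the tool from outside, world axes, zero at the start; "ft_torque": the same for the moment, N m; "finger_gap": finger opening in mm.
Only numpy, scipy, OpenCV 4.12 (cv2) and the standard library are available. Lean on these libraries where they do the work, as an engineer would, in place of code of your own. Each camera call takes 0.05 s, during which the arm holds its last target. There are 200 camera calls.

## Task

Fit the loose crank all the way down onto the square shaft end on top of the mould press, then wind it clockwise (seen from above) by its knob, round and round, until the press plate is tight down on the mould's wooden board. Do not force anything: press only lightly while you feel for the square, and stop as soon as it goes tight. Leave the crank on the shaft and the other things where they are.

Things in the scene. Friction and masses are not known exactly. Their poses are not given: they have to be found in the camera images.
- crank: loose steel crank standing by itself on the worktop, socket down, 0.26 kg. Origin: centre of its underside on the socket's axis; z up; +x along the arm to the knob. Underside: foot 40x40 mm, 6 high, with a square socket 13.6 mm wide (sides along x and y), 24 deep, 1 mm chamfer. The flat arm, 14 wide, z 25 to 33 mm, reaches to x = 75 mm.
- hub_mid (a point): middle of the crank's hub block, 20 mm above the crank's origin: 24x24 mm (sides along the crank's x and y), from 6 to 34 mm above the underside, with a small dome to 38; good to grip from above across the crank's y. Most of the weight is here.
- knob_mid (a point): middle of the crank's wooden knob, at (65, 0, 53) mm in the crank's frame: an upright grip 22 mm across, from z = 36 to 70 mm of the crank, that spins freely on its pin, so the hand need not turn while winding.
- shaft_top (a point): top of the press's upright steel shaft end: 12 mm square and 16 tall, then a round tapered tip (11.5 mm across) of 4 more mm up to here. The point is fixed to the press and does NOT tell how the square is turned: any angle; it must be seen or felt. It turns against about 0.2 N m (3 N at the knob) and stays where left. A socket within about 7 degrees slips on, any of the 4 ways round.
- shaft_foot (a point): middle of the shoulder at the foot of the shaft end, 20 mm below shaft_top, 147 mm above the worktop; the crank's underside rests here when fully on.
- press: mould press fixed to the worktop; origin under its middle, z through the shaft. Board 130x220 mm (x, y); round steel mould with a wooden board on it, 65 mm high; two columns 80 mm either side along y; steel crossbeam 40x196 mm with its top at 145 mm and a nut 7 mm tall over each column. The crank on the shaft turns clear of all of it.
- press_plate (a joint): how far the round aluminium press plate has come down, in m: 0 fully up, 0.019 tight on the wooden board. Clockwise winding lowers it by 0.010 per turn; it starts at 0 to 0.006. On the board it goes tight: the torque then rises by about 3 N m per rad of further turning (10 N at the knob 0.15 rad on, 27 N at 0.5 rad, which is too far), and friction keeps it tight.
- plate_top (a point): middle of the press plate's top face (plate 90 mm across, 12 thick, wooden board 65 mm above the worktop below it).
- prep_cup_b: open steel prep cup, 68 mm across, 40 mm high; bystander, origin at the centre of its underside
- prep_cup_d: open steel prep cup, 66 mm across, 39 mm high; bystander, origin at the centre of its underside
- bench_scraper: flat steel dough scraper with a black grip along one edge, 106x154x23 mm; bystander, origin at the centre of its underside
- dredger: steel flour dredger with a side handle, 67x93x109 mm; bystander, origin at the centre of its underside
- probe_thermometer: thermometer with a thin probe, 200x34x17 mm, lying flat; bystander, origin at the centre of its underside
- spice_jar_2: small jar with a screw cap, 42 mm across, 96 mm high; bystander, origin at the centre of its underside
Not all that is in view belongs to the job. Leave any turquoise look-alike of the crank alone.

How it is judged (in metres and radians):
On the way, in this order (a step that is already met when the one before it is completed fails the run):
1. the crank is fully on the shaft end, before the plate has been wound down (distance between crank and shaft_foot below 0.005 m and angle between crank's own z axis and vertical below 0.08 rad and distance of plate_top from where it was at the start of the episode below 0.003 m), for 0.2 s.
2. the crank, still on the shaft, has wound the plate tight down (distance between crank and shaft_foot below 0.005 m and angle between crank's own z axis and vertical below 0.08 rad and value of joint press_plate above 0.0185 m), for 0.2 s.
At the end, for the whole second after the job is handed in: The press plate is tight down (within 0.5 mm of the board, and not squeezed into it), the crank still stands upright and fully on the shaft (underside within 5 mm of the shoulder) and is at rest (all of step 2 and linear speed of crank below 0.01 m/s); the robot touches nothing.
It fails at once if the crank is forced against the press with more than 60 N while it is not yet home on the shaft (contact force between crank and press above 60 N and distance between crank and shaft_foot above 0.008 m).
It fails at once if the plate is overwound, crushing the wooden board by more than 0.8 mm (value of joint press_plate above 0.0198 m).
It fails at once if a bystander is pushed more than 30 mm from its place (distance of any of prep_cup_b, prep_cup_d, bench_scraper, dredger, probe_thermometer, spice_jar_2 from where it was at the start of the episode above 0.03 m).
It also fails if it takes over 72 s, if anything falls off the work surface, if the arm or the gripper's body presses on something with over 40 N, if the wrist force passes 120 N, or if a joint passes its speed limit or range.

## Working session

There is one attempt and no reset: what is moved stays moved. The work goes in short steps, Python scripts to look and compute and a shell command to move; the robot and the scene stay as the last step left them, time stands still between calls to the robot, and variables do not carry over. Pictures are saved under pics/ and viewed, about 8 in all and at most 12, crops included, and the job is handed in when it is done.

```bash
ls; mkdir -p pics
cat > h.py <<'E'
import numpy as np, cv2
from cell import observe, viewer, job, robot
from scipy.spatial.transform import Rotation as R
def cam(n):
    i=viewer.camera_info(n); f=210/np.tan(np.radians(i["vertical_fov"])/2)
    K=np.array([[f,0,i["cx"]],[0,f,i["cy"]],[0,0,1]]); return K,np.array(i["rvec"],float),np.array(i["tvec"],float),i
def proj(n,P):
    K,r,t,_=cam(n); return cv2.projectPoints(np.array(P,float).reshape(-1,3),r,t,K,None)[0].reshape(-1,2)
def ray(n,uv):
    K,r,t,_=cam(n); M=cv2.Rodrigues(r)[0]; d=M.T@np.linalg.inv(K)@np.array([uv[0],uv[1],1.]); return -M.T@t,d/np.linalg.norm(d)
def atz(n,uv,z):
    o,d=ray(n,uv); return o+d*(z-o[2])/d[2]
def tri(a,ua,b,ub):
    o1,d1=ray(a,ua);o2,d2=ray(b,ub); s=np.linalg.lstsq(np.c_[d1,-d2],o2-o1,rcond=None)[0]
    p,q=o1+s[0]*d1,o2+s[1]*d2; return (p+q)/2,np.linalg.norm(p-q)
def shot(n,name,crop=None,scale=1):
    im=viewer.camera(n); 
    c=im if crop is None else im[crop[1]:crop[3],crop[0]:crop[2]]
    cv2.imwrite("pics/"+name,cv2.resize(c[:,:,::-1],None,fx=scale,fy=scale,interpolation=cv2.INTER_CUBIC)); return im
def st():
    o=observe(); print(round(o["clock"],2),np.round(o["position"],1),np.round(o["ee_rot"],4),"F",np.round(o["contact_force"],1),"T",np.round(o["ft_torque"],2),"gap",round(o["finger_gap"],1),"q",np.round(o["joints"],3)); return o
E
python3 - <<'E'
from h import *
st()
a=shot("top","a.png"); b=shot("side","b.png")
cv2.imwrite("pics/ab.png",cv2.resize(np.vstack([cv2.imread("pics/a.png"),cv2.imread("pics/b.png")]),(400,600)))
for n in("top","side"):
    K,r,t,i=cam(n); print(n,i, ray(n,(280,210)))
    for w in("crank","press","press_plate"):
        for m in viewer.masks_of(w,n)[:3]: print(n,w,round(m["score"],2),m["bbox"])
E
```

```text
pics
0.0 [200.3 512.2 404.1] [ 0.1306  0.695  -0.1315  0.6947] F [-0.1  0.5 -0.9] T [-0.   -0.01 -0.01] gap 85.4 q [ 1.045  0.259  0.021  1.334 -0.     1.418]
top {'vertical_fov': 51.86874267284959, 'cx': 280.40060674774236, 'cy': 206.2026518190823, 'rvec': array([ 2.13243823, -2.16250542,  0.13711963]), 'tvec': array([  39.62694942,  585.32093458, 1046.30872825])} (array([ 439.02833594,   23.79103525, 1116.07390135]), array([ 0.12643759,  0.00808583, -0.99194161]))
top crank 0.77 [368.2, 240.3, 42.3, 26.9]
top crank 0.68 [244.9, 281.3, 29.0, 40.2]
top press 0.94 [186.6, 204.8, 97.0, 53.8]
top press_plate 0.55 [218.2, 211.7, 31.9, 37.4]
top press_plate 0.21 [367.2, 240.4, 42.3, 27.2]
side {'vertical_fov': 47.35905345007479, 'cx': 271.1565300984711, 'cy': 216.61774310021556, 'rvec': array([ 2.20464427, -0.26849088,  0.12510959]), 'tvec': array([-547.80841865,  193.65861451, 1334.10446186])} (array([  313.37536631, -1051.71723401,   955.5726959 ]), array([ 0.2053856 ,  0.77937405, -0.5919399 ]))
side crank 0.82 [182.0, 229.5, 31.5, 16.5]
side press 0.81 [225.0, 173.0, 54.2, 82.7]
side press 0.21 [239.1, 299.7, 32.1, 25.4]
side press_plate 0.53 [235.4, 195.8, 27.5, 25.0]
```

View pics/a.png

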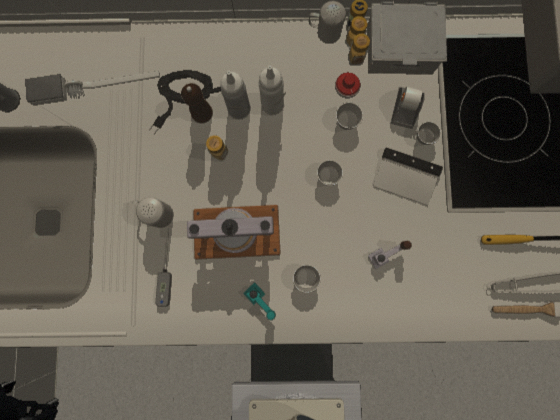

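View pics/b.png

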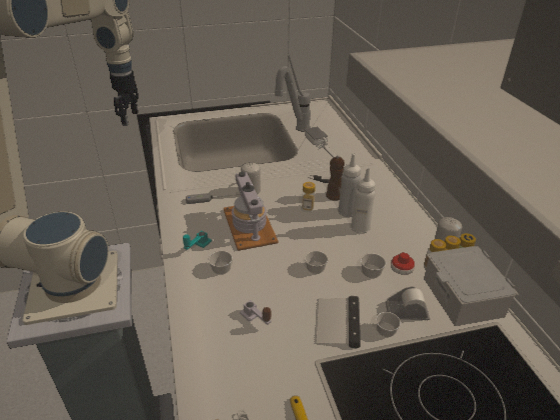

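The top view shows the steel crank with its hub at about (380,259) and knob at (405,245). The press is at about (236,230), and the turquoise look-alike is at (260,300). In the side view the crank is at about (255,313) and the press at (250,215). I'll zoom in on both next.

Run:
```python
from h import *
a=cv2.imread("pics/a.png"); b=cv2.imread("pics/b.png")
def c(im,x,y,w,h,W,H): return cv2.resize(im[y:y+h,x:x+w],(W,H),interpolation=cv2.INTER_CUBIC)
t=np.hstack([c(a,360,232,60,45,400,300),c(a,205,207,60,45,400,300)])
u=np.hstack([c(b,230,290,60,45,400,300),c(b,222,165,60,45,400,300)])
cv2.imwrite("pics/z.png",np.vstack([t,u]))
```

```text
(no output)
```

View pics/z.png

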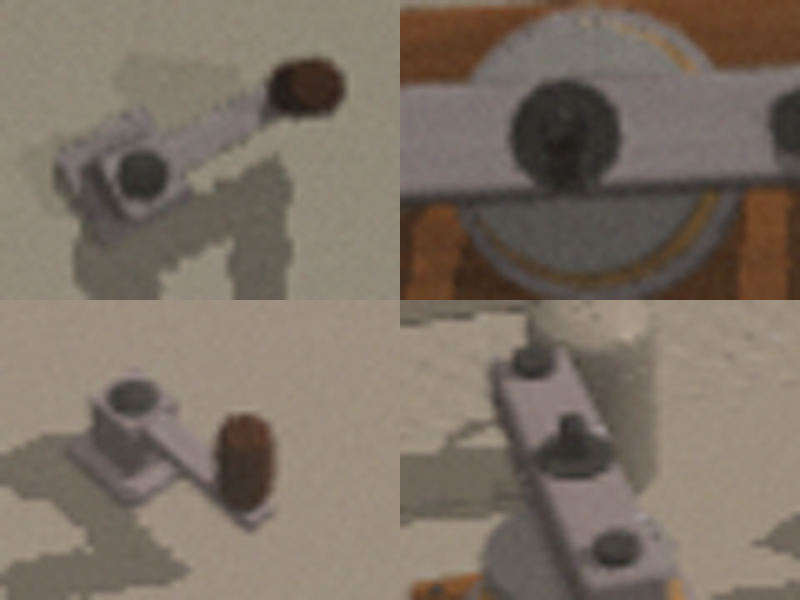

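Run:
```python
from h import *
d=tri("top",(381.1,258.1),"side",(250.1,304.7)); k=tri("top",(406.1,245.2),"side",(266.9,314.3)); s=tri("top",(230,226.2),"side",(247.65,182.7))
print("dome",d,"knob",k,"shaft",s); v=(k[0]-d[0])[:2]; print(np.hypot(*v),np.degrees(np.arctan2(v[1],v[0])))
# collar nut centres top
print(atz("top",(193.5,229),152),atz("top",(265,225),152))
for x,y in ((d[0][:2]),(s[0][:2])): print(np.hypot(x,y))
for z in(36,38,40): print(atz("top",(381.1,258.1),z),atz("side",(250.1,304.7),z))
for z in(165,167,169): print(atz("top",(230,226.2),z),atz("side",(247.65,182.7),z))
o=observe(); print(R.from_quat(o["ee_rot"]).as_matrix())
for w in["crank","press","prep_cup_b","spice_jar_2","dredger","probe_thermometer","bench_scraper"]:
    for m in viewer.masks_of(w,"top")[:4]:
        x,y,W,H=m["bbox"]; print(w,round(m["score"],2),np.round(atz("top",(x+W/2,y+H/2),20)[:2]))
```

```text
dome (array([ 454.19209706, -216.99870853,   34.01810109]), np.float64(2.5781826245442936)) knob (array([ 484.71000568, -275.27307152,   53.1680428 ]), np.float64(3.086777196707859)) shaft (array([526.10889756, 141.99515709, 169.01028006]), np.float64(1.4439112129506022))
65.78179176869754 -62.35923859120521
[521.80883532 226.07683526 152.        ] [528.52392536  65.708571   152.        ]
503.36756007265626
544.9341214571774
[ 452.88795352 -216.38625604   36.        ] [ 455.17255529 -218.9066736    36.        ]
[ 452.86228932 -215.94151371   38.        ] [ 454.8641573  -220.71797262   38.        ]
[ 452.83662512 -215.49677138   40.        ] [ 454.5557593  -222.52927163   40.        ]
[525.75569178 142.58173951 165.        ] [527.9257838  148.07014828 165.        ]
[525.57331404 142.3319362  167.        ] [527.38301166 145.03491221 167.        ]
[525.39093629 142.08213289 169.        ] [526.84023952 141.99967614 169.        ]
[[-1.10879789e-04  3.64200376e-01  9.31320607e-01]
 [-1.80244791e-04  9.31320591e-01 -3.64200391e-01]
 [-9.99999978e-01 -2.08248150e-04 -3.76194097e-05]]
crank 0.77 [ 464. -241.]
crank 0.68 [350.  87.]
press 0.94 [525. 148.]
prep_cup_b 0.87 [394. -28.]
prep_cup_b 0.58 [ 675. -105.]
spice_jar_2 0.62 [740. 195.]
dredger 0.73 [578. 355.]
dredger 0.5 [529. 153.]
probe_thermometer 0.79 [417. 327.]
bench_scraper 0.86 [ 664. -299.]
```

```bash
cat > go.py <<'E'
import sys; from h import *
x,y,z,yaw=map(float,sys.argv[1:5]); o=st(); M=R.from_quat(o["ee_rot"]).as_matrix()
d=M.T@(np.array([x,y,z])-o["position"])/10; cy=np.degrees(np.arctan2(M[1,1],M[0,1]))
print("yaw",round(cy,2),"turn ax",round((cy-yaw+180)%360-180,1),"shift",np.round(d,2))
E
python3 go.py 453.5 -217 380 27.6
python3 -m inch '[[[41,0,0],[2.4,-58.6,50.1],8.54],[[41,0,0],[2.4,-58.6,50.1],8.54],[[41,0,0],[2.4,-58.6,50.1],8.54],[[41,0,0],[2.4,-58.6,50.1],8.54],[[41,0,0],[2.4,-58.6,50.1],8.54]]' 30
python3 go.py 453.5 -217 380 27.6
```

```text
0.75 [200.3 512.2 404.7] [ 0.131   0.6949 -0.1311  0.6949] F [-0.7  0.4 -0. ] T [-0.01  0.02 -0.03] gap 85.3 q [ 1.045  0.259  0.021  1.334 -0.     1.418]
yaw 68.64 turn ax 41.0 shift [  2.47 -58.69  50.14]
clock: 1.17
position: [268.6, 313.8, 398.1]
ee_rot: [0.34, 0.62, -0.34, 0.62]
contact_force: [1.8, 0.3, 0.0]
finger_gap: 85.5
1.17 [268.6 313.8 398.1] [ 0.34    0.6199 -0.3398  0.6201] F [1.8 0.3 0. ] T [-0.03 -0.09 -0.  ] gap 85.5 q [ 0.659  0.026 -0.276  1.268 -0.     1.662]
yaw 32.53 turn ax 4.9 shift [  1.81 -12.95  54.7 ]
```

```bash
python3 -m inch '[[[0,0,0],[0.6,-4.32,18.23],8.54],[[0,0,0],[0.6,-4.32,18.23],8.54],[[0,0,0],[0.6,-4.32,18.23],8.54],[[0,0,0],[0.6,-4.32,18.23],8.54],[[0,0,0],[0.6,-4.32,18.23],8.54]]' >/dev/null
python3 -m inch '[[[0,0,0],[0.6,-4.32,18.23],6],[[0,0,0],[0.6,-4.32,18.23],6],[[0,0,0],[0.6,-4.32,18.23],6],[[0,0,0],[0.6,-4.32,18.23],6],[[0,0,0],[0.6,-4.32,18.23],6]]' >/dev/null
python3 -m inch '[[[4.9,0,0],[0.6,-4.32,18.23],6],[[4.9,0,0],[0.6,-4.32,18.23],6],[[4.9,0,0],[0.6,-4.32,18.23],6],[[4.9,0,0],[0.6,-4.32,18.23],6],[[4.9,0,0],[0.6,-4.32,18.23],6]]'
python3 go.py 453.5 -217 184 27.6
python3 - <<'E'
from h import *
for n in("top","side"): shot(n,n+"1.png"); print(n,proj(n,[[453.5,-217,38],[453.5,-217,225]]))
a=cv2.imread("pics/top1.png")[190:310,320:440]; b=cv2.imread("pics/side1.png")[240:360,190:310]
cv2.imwrite("pics/z1.png",cv2.resize(np.hstack([a,b]),(800,400),interpolation=cv2.INTER_CUBIC))
E
```

```text
clock: 2.42
position: [457.2, -218.3, 379.6]
ee_rot: [0.365, 0.605, -0.365, 0.606]
contact_force: [-0.2, 0.1, 0.7]
finger_gap: 59.9
2.42 [ 457.2 -218.3  379.6] [ 0.365   0.6052 -0.3655  0.6057] F [-0.2  0.1  0.7] T [ 0.01 -0.    0.01] gap 59.9 q [-6.110e-01  1.940e-01 -1.290e-01  1.247e+00 -1.000e-03  4.740e-01]
yaw 27.8 turn ax 0.2 shift [19.56 -0.26 -0.31]
top [[381.51687471 257.8346289 ]
 [401.91489537 256.32028134]]
side [[249.28399733 303.74131336]
 [246.5735627  248.44619326]]
```

View pics/z1.png

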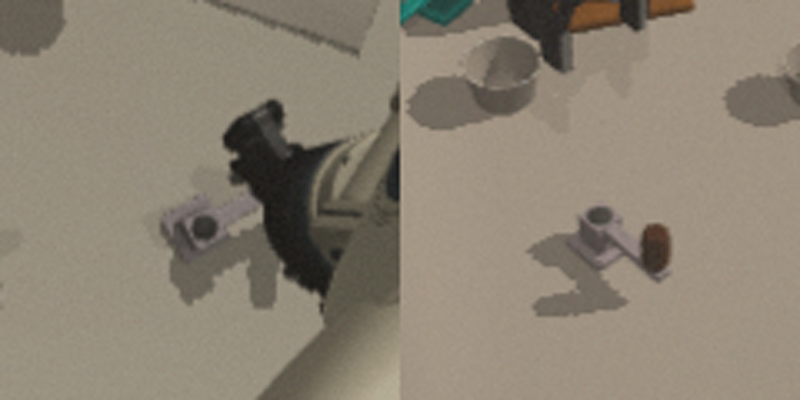

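The dome shows at (204,227) in the top crop and (600,215) in the side crop, matching the projection. The way down is clear, so I descend and grip.

```bash
python3 -m inch '[[[0,0,0],[4,-0.3,-0.3],5],[[0,0,0],[8,-0.3,-0.3],5],[[0,0,0],[12,-0.3,-0.3],5],[[0,0,0],[15,-0.3,-0.3],5],[[0,0,0],[17,-0.3,-0.3],5]]'
python3 -m inch '[[[0,0,0],[1,0,0],5],[[0,0,0],[2,0,0],5],[[0,0,0],[2.4,0,0],5],[[0,0,0],[2.4,0,0],5],[[0,0,0],[2.4,0,0],4]]'
python3 go.py 453.7 -217.5 184 27.6
python3 -m inch '[[[0,0,0],[0,0,0],1.5],[[0,0,0],[0,0,0],1.5],[[0,0,0],[0,0,0],1.5],[[0,0,0],[0,0,0],1.5],[[0,0,0],[0,0,0],1.5]]' 40
python3 -m inch '[[[0,0,0],[0,0,0],1.5],[[0,0,0],[0,0,0],1.5]]' 60
python3 go.py 453.7 -217.5 184 27.6
```

```text
clock: 2.93
position: [451.1, -211.7, 207.6]
ee_rot: [0.365, 0.607, -0.364, 0.605]
contact_force: [-0.1, -0.4, -0.0]
finger_gap: 50.0
clock: 3.35
position: [452.3, -212.7, 186.7]
ee_rot: [0.364, 0.606, -0.364, 0.606]
contact_force: [0.2, 0.1, 0.1]
finger_gap: 40.7
3.35 [ 452.3 -212.7  186.7] [ 0.3645  0.6059 -0.3644  0.6061] F [0.2 0.1 0.1] T [0.02 0.01 0.  ] gap 40.7 q [-0.608  0.343 -0.467  0.76   0.     0.475]
yaw 27.95 turn ax 0.4 shift [ 0.27 -0.1   0.49]
clock: 3.77
position: [452.5, -213.1, 187.2]
ee_rot: [0.365, 0.605, -0.364, 0.606]
contact_force: [-0.9, 0.9, 6.8]
finger_gap: 23.2
clock: 3.93
position: [452.5, -213.1, 187.3]
ee_rot: [0.365, 0.605, -0.364, 0.607]
contact_force: [-0.7, 1.5, 6.7]
finger_gap: 22.7
3.93 [ 452.5 -213.1  187.3] [ 0.3646  0.6053 -0.3645  0.6065] F [-0.7  1.5  6.7] T [0.32 0.18 0.  ] gap 22.7 q [-0.608  0.342 -0.466  0.76   0.     0.475]
yaw 27.93 turn ax 0.3 shift [ 0.33 -0.1   0.45]
```

```bash
python3 -m inch '[[[0,0,0],[0,0,0],4],[[0,0,0],[0,0,0],4],[[0,0,0],[0,0,0.2],4],[[0,0,0],[0.3,-0.1,0.45],4],[[0,0,0],[0.3,-0.1,0.45],4]]' 60
python3 go.py 453.7 -217.5 184 27.6
python3 -m inch '[[[0,0,0],[0,0,0],3],[[0,0,0],[0,0,0],1.5],[[0,0,0],[0,0,0],1.5],[[0,0,0],[0,0,0],1.5],[[0,0,0],[0,0,0],1.5]]' 60
python3 go.py 453.7 -217.5 184 27.6
```

```text
clock: 4.35
position: [453.6, -217.9, 182.8]
ee_rot: [0.365, 0.606, -0.365, 0.606]
contact_force: [-0.2, -0.4, 0.5]
finger_gap: 40.0
4.35 [ 453.6 -217.9  182.8] [ 0.3646  0.6059 -0.3647  0.6058] F [-0.2 -0.4  0.5] T [ 0.03 -0.01  0.03] gap 40.0 q [-0.615  0.353 -0.464  0.754 -0.     0.469]
yaw 27.92 turn ax 0.3 shift [-0.12  0.03 -0.03]
clock: 4.77
position: [453.5, -217.5, 183.2]
ee_rot: [0.365, 0.606, -0.365, 0.606]
contact_force: [-0.3, -0.2, 0.0]
finger_gap: 23.2
4.77 [ 453.5 -217.5  183.2] [ 0.3645  0.6059 -0.3646  0.6059] F [-0.3 -0.2  0. ] T [-0.07 -0.01 -0.02] gap 23.2 q [-0.614  0.352 -0.464  0.755 -0.     0.469]
yaw 27.93 turn ax 0.3 shift [-0.08  0.02  0.01]
```

```bash
python3 -m inch '[[[0,0,0],[-3,0,0],1.5],[[0,0,0],[-7,0,0],1.5],[[0,0,0],[-11,0,0],1.5],[[0,0,0],[-15,0,0],1.5],[[0,0,0],[-19,0,0],1.5]]' 60
python3 -m inch '[[[0,0,0],[-1,0,0],1.5],[[0,0,0],[-1.5,0,0],1.5]]'
python3 go.py 526.2 143 385 27.6
```

```text
clock: 5.18
position: [453.0, -217.0, 374.8]
ee_rot: [0.365, 0.606, -0.364, 0.606]
contact_force: [1.1, -1.4, -3.2]
finger_gap: 22.9
clock: 5.35
position: [453.6, -217.5, 390.4]
ee_rot: [0.364, 0.605, -0.365, 0.607]
contact_force: [-0.3, -0.1, -2.7]
finger_gap: 22.8
5.35 [ 453.6 -217.5  390.4] [ 0.3644  0.6045 -0.3646  0.6073] F [-0.3 -0.1 -2.7] T [ 0.05  0.03 -0.05] gap 22.8 q [-0.614  0.182 -0.117  1.268 -0.     0.469]
yaw 27.94 turn ax 0.3 shift [  0.48  23.3  -28.44]
```

```bash
python3 -m inch '[[[0,0,0],[0,2,-2.4],1.5],[[0,0,0],[0,4.4,-5.4],1.5],[[0,0,0],[0,6.8,-8.3],1.5],[[0,0,0],[0,9.2,-11.2],1.5],[[0,0,0],[0,11.6,-14.2],1.5]]'
python3 -m inch '[[[0,0,0],[0,2.4,-2.9],1.5],[[0,0,0],[0,4.8,-5.8],1.5],[[0,0,0],[0,7.2,-8.7],1.5],[[0,0,0],[0,9.6,-11.6],1.5],[[0,0,0],[0,11.6,-14.2],1.5]]'
python3 -m inch '[[[0,0,0],[0.6,0,0],1.5],[[0,0,0],[0.6,0,0],1.5],[[0,0,0],[0.6,0,0],1.5]]'
python3 go.py 526.2 143 370 27.6
python3 - <<'E'
from h import *
p=observe()["position"]; c=p-[0,0,183.2]
u=np.array([np.cos(np.radians(-62.1)),np.sin(np.radians(-62.1)),0])
for n in("top","side"):
    shot(n,n+"2.png"); print(n,np.round(proj(n,[c+[0,0,38],c,c+65*u+[0,0,70],[526.2,143,167],[526.2,143,147]]),1).tolist())
a=cv2.imread("pics/top2.png")[190:260,190:290]; b=cv2.imread("pics/side2.png")[140:240,200:300]
cv2.imwrite("pics/z2.png",np.hstack([cv2.resize(a,(400,280),interpolation=cv2.INTER_CUBIC)[:280],cv2.resize(b,(400,400),interpolation=cv2.INTER_CUBIC)[:280]]))
cv2.imwrite("pics/z2.png",np.hstack([cv2.resize(a,(320,224)),cv2.resize(b,(480,480),interpolation=cv2.INTER_CUBIC)[:224]]) if 0 else cv2.resize(b[:75],(800,600),interpolation=cv2.INTER_CUBIC))
E
```

```text
clock: 5.77
position: [489.2, -36.1, 386.0]
ee_rot: [0.364, 0.607, -0.365, 0.605]
contact_force: [1.1, -0.2, -2.8]
finger_gap: 23.0
clock: 6.18
position: [525.4, 144.4, 385.8]
ee_rot: [0.364, 0.607, -0.365, 0.605]
contact_force: [0.6, -0.8, -3.6]
finger_gap: 23.0
clock: 6.43
position: [525.1, 142.1, 380.2]
ee_rot: [0.363, 0.607, -0.365, 0.605]
contact_force: [0.2, -0.2, -3.0]
finger_gap: 23.1
6.43 [525.1 142.1 380.2] [ 0.3634  0.607  -0.3653  0.605 ] F [ 0.2 -0.2 -3. ] T [-0.    0.01 -0.01] gap 23.1 q [ 0.11   0.258 -0.042  1.275 -0.     1.193]
yaw 27.97 turn ax 0.4 shift [ 1.02  0.14 -0.03]
top [[226.0, 223.5], [228.4, 225.2], [252.8, 206.3], [229.7, 225.9], [230.8, 226.7]]
side [[246.3, 163.8], [246.7, 174.8], [260.5, 162.8], [247.4, 183.1], [247.6, 188.6]]
```

View pics/z2.png

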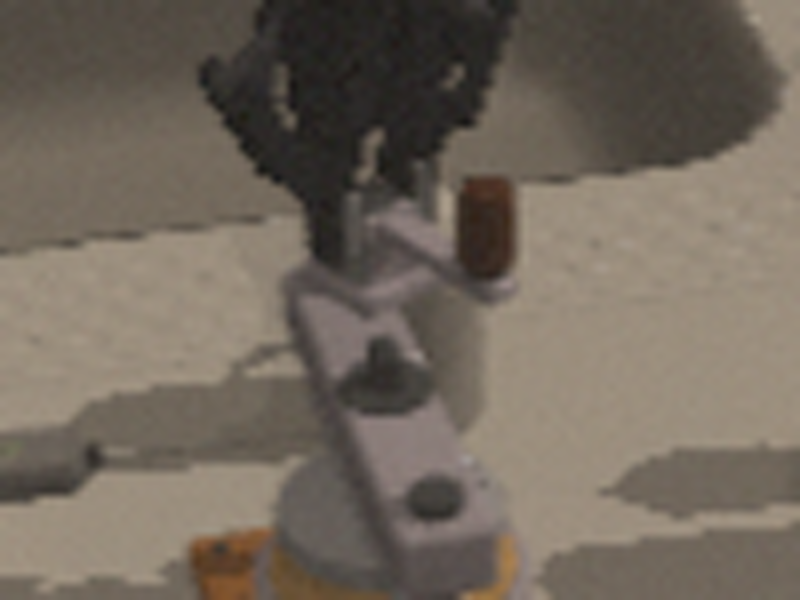

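Side view: the crank is held upright with the knob top at (260.9,162.5), within 0.4 px of the prediction. The shaft tip is at (247.7,182.5). Now the top view.

Run:
```python
from h import *
p=observe()["position"]; c=p-[0,0,183.2]; y=np.radians(-62.1)
th=np.linspace(0,2*np.pi,60); u=np.array([np.cos(y),np.sin(y),0])
cyl=np.array([c+65*u+[11*np.cos(t),11*np.sin(t),z] for t in th for z in(36,70)])
for n in("top","side"):
    im=cv2.imread(f"pics/{n}2.png"); P=proj(n,cyl).astype(np.float32)
    h=cv2.convexHull(P*16).astype(int); m=np.zeros((420,560),np.uint8); cv2.fillPoly(m,[h],255,shift=4)
    box=cv2.dilate(m,np.ones((13,13)));B,G,Rr=[im[:,:,i].astype(int) for i in range(3)]
    br=((Rr-B)>18)&(Rr<130)&(box>0)
    if n=="top": br&=True
    print(n,"model",np.round(np.argwhere(m>0).mean(0)[::-1],2),(m>0).sum(),"seen",np.round(np.argwhere(br).mean(0)[::-1],2),br.sum())
a=cv2.imread("pics/top2.png")[180:255,190:290]
cv2.imwrite("pics/z3.png",cv2.resize(a,(800,600),interpolation=cv2.INTER_CUBIC))
```

```text
top model [253.69 207.14] 140 seen [256.02 209.28] 257
side model [260.92 167.85] 130 seen [261.73 163.54] 222
```

View pics/z3.png

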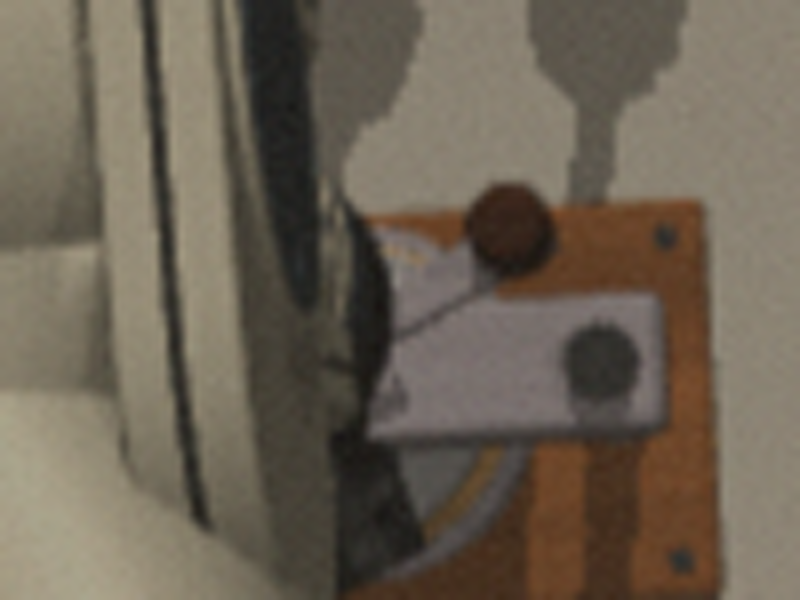

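Run:
```python
from h import *
for n,box in(("a",(180,200,290,265)),("b",(215,150,285,265))):
    im=cv2.imread(f"pics/{n}.png"); g=im.max(2)
    x0,y0,x1,y1=box; m=(g[y0:y1,x0:x1]<80).astype(np.uint8)
    k,l,s,c=cv2.connectedComponentsWithStats(m)
    for i in range(1,k):
        if s[i][4]>8: print(n,s[i]+[x0,y0,0,0,0],np.round(c[i]+[x0,y0],2))
    print(g[218:236,222:240] if n=="a" else g[178:198,238:258])
```

```text
a [ 189  219   87   40 1168] [233.01 243.17]
a [260 221  10  10  76] [264.63 225.21]
a [189 224  10  10  78] [193.62 228.9 ]
[[120 115 121 124 112 112 113 104 102 101 107 111 109 113 115 116 112 117]
 [120 120 121 113  89  80  73  60  64  71  88 101 119 122 125 122 123 122]
 [125 124 112  72  54  50  57  52  52  47  53  58  84 110 124 126 123 123]
 [124 108  73  54  52  49  50  55  52  52  50  48  56  70 114 124 123 124]
 [111  68  52  51  53  53  51  54  53  47  56  51  49  53  86 111 124 122]
 [ 93  48  44  50  49  49  53  59  53  50  51  55  51  46  57  87 125 125]
 [ 64  46  45  48  47  52  47  59  57  45  48  49  48  50  53  80 122 122]
 [ 53  48  49  49  44  47  48  48  45  41  39  52  50  50  50  71 124 128]
 [ 45  46  48  47  38  49  53  52  46  40  39  47  50  52  52  62 118 128]
 [ 48  46  50  49  45  47  46  42  36  39  44  51  52  51  48  61 105 125]
 [ 55  47  51  50  43  38  40  30  34  37  41  52  47  52  53  64 107 129]
 [ 54  50  51  49  42  36  36  33  33  39  44  50  53  54  50  73 121 127]
 [ 66  53  51  48  52  43  38  39  40  39  53  56  44  49  54  80 122 126]

[... 1690 characters left out ...]
 109 105
  103 110]
 [103  78  73  79  80  64  71  70  73  70  69  70  72  65  76 112 131 117
  103 110]
 [104  90  88  75  85  99  98  73  69  62  63  63  75 107 135 140 143 129
  105 112]
 [102  94  75  72  77 103 125 130 133 133 132 136 137 137 137 141 142 136
  118 112]
 [103  98  87  82  74  89 122 137 138 140 140 141 138 142 141 138 139 139
  133 109]
 [ 89  91  81  78  73  83 106 131 136 137 139 138 142 140 139 138 140 142
  135 134]
 [ 99  99  93  76  75  78  94 125 137 138 139 140 138 138 138 140 139 138
  140 147]
 [101 100  98  85  78  77  84 112 137 137 138 142 142 138 139 141 140 141
  140 142]
 [113  99  92  91  81  73  79 103 126 139 138 140 139 140 142 139 140 141
  141 151]]
```

The brown knob at (253.9,208.5) confirms the crank pose. The collar at about (229.3,226.9) and the nuts' midpoint at (229.1,227.1) put the shaft at about (526,146) rather than y = 143. I'm moving there and lowering gently.

```bash
python3 go.py 526.5 146 355 27.9
python3 -m inch '[[[0,0,0],[0.5,0.4,0],1.5],[[0,0,0],[1.5,0.4,-0.1],1.5],[[0,0,0],[2.2,0.4,-0.1],1.5],[[0,0,0],[2.5,0.4,-0.1],1.5],[[0,0,0],[2.5,0.4,-0.1],1.5]]'
python3 go.py 526.5 146 352 27.9
```

```text
6.53 [525.3 141.2 381.4] [ 0.3645  0.6061 -0.3653  0.6053] F [ 0.2 -0.6 -1.7] T [0.02 0.02 0.01] gap 22.8 q [ 0.108  0.257 -0.041  1.275 -0.     1.193]
yaw 27.87 turn ax -0.0 shift [ 2.64  0.33 -0.37]
clock: 6.95
position: [528.2, 144.5, 355.9]
ee_rot: [0.364, 0.606, -0.365, 0.605]
contact_force: [0.5, -0.9, -3.5]
finger_gap: 23.3
6.95 [528.2 144.5 355.9] [ 0.3643  0.6064 -0.3652  0.6052] F [ 0.5 -0.9 -3.5] T [-0.01  0.   -0.05] gap 23.3 q [ 0.114  0.274 -0.082  1.217 -0.     1.198]
yaw 27.9 turn ax 0.0 shift [ 0.39 -0.08 -0.21]
```

```bash
python3 -m inch '[[[0,0,0],[0,-0.1,-0.2],1.5],[[0,0,0],[0.2,-0.1,-0.2],1.5],[[0,0,0],[0.3,-0.1,-0.2],1.5],[[0,0,0],[0.4,-0.1,-0.2],1.5]]'
python3 go.py 526.5 146 350 27.9
python3 -m inch '[[[0,0,0],[0.1,0,0],1.5],[[0,0,0],[0.2,0,0],1.5],[[0,0,0],[0.2,0,0],1.5]]'
python3 go.py 526.5 146 348 27.9
```

```text
clock: 7.28
position: [526.6, 146.2, 353.3]
ee_rot: [0.365, 0.606, -0.364, 0.606]
contact_force: [-0.4, -0.5, -2.7]
finger_gap: 22.9
7.28 [526.6 146.2 353.3] [ 0.3646  0.6058 -0.3644  0.606 ] F [-0.4 -0.5 -2.7] T [ 0.04  0.02 -0.03] gap 22.9 q [ 0.117  0.272 -0.091  1.207 -0.     1.2  ]
yaw 27.94 turn ax 0.0 shift [ 0.33 -0.02  0.01]
clock: 7.53
position: [526.6, 146.2, 351.0]
ee_rot: [0.364, 0.606, -0.365, 0.606]
contact_force: [0.2, -1.1, -2.5]
finger_gap: 22.9
7.53 [526.6 146.2 351. ] [ 0.3645  0.606  -0.3646  0.6058] F [ 0.2 -1.1 -2.5] T [ 0.02  0.06 -0.04] gap 22.9 q [ 0.117  0.274 -0.095  1.202 -0.     1.2  ]
yaw 27.93 turn ax 0.0 shift [ 0.3  -0.02  0.01]
```

Now 1 mm steps while watching the force.

```bash
for i in 1; do
python3 -m inch '[[[0,0,0],[0.1,0,0],1.5],[[0,0,0],[0.1,0,0],1.5]]' | sed -n '2p;4p'
python3 -m inch '[[[0,0,0],[0.1,0,0],1.5],[[0,0,0],[0.1,0,0],1.5]]' | sed -n '2p;4p'
python3 -m inch '[[[0,0,0],[0.1,0,0],1.5],[[0,0,0],[0.1,0,0],1.5]]' | sed -n '2p;4p'
done; python3 go.py 526.5 146 347 27.9
```

```text
position: [526.7, 146.2, 350.1]
contact_force: [0.2, 0.5, -2.6]
position: [526.7, 146.2, 349.1]
contact_force: [-0.5, 1.0, -2.7]
position: [526.6, 146.1, 348.0]
contact_force: [0.2, 0.1, -3.2]
8.03 [526.6 146.1 348. ] [ 0.3645  0.6059 -0.3646  0.6058] F [ 0.2  0.1 -3.2] T [ 0.05  0.03 -0.  ] gap 23.1 q [ 0.117  0.275 -0.101  1.195 -0.     1.2  ]
yaw 27.93 turn ax 0.0 shift [ 0.1  -0.02  0.01]
```

```bash
python3 -m inch '[[[0,0,0],[0.1,0,0],1.5],[[0,0,0],[0.1,0,0],1.5]]' | sed -n '2p;4p'
python3 -m inch '[[[0,0,0],[0.1,0,0],1.5],[[0,0,0],[0.1,0,0],1.5]]' | sed -n '2p;4p'
python3 -m inch '[[[0,0,0],[0.1,0,0],1.5],[[0,0,0],[0.1,0,0],1.5]]' | sed -n '2p;4p'
python3 go.py 526.5 146 347 27.9
```

```text
position: [526.6, 146.2, 347.0]
contact_force: [-0.3, 0.6, -1.7]
position: [526.7, 146.2, 346.2]
contact_force: [1.3, 0.3, -1.6]
position: [526.7, 146.2, 345.8]
contact_force: [-1.5, 0.4, 3.5]
8.53 [526.7 146.2 345.8] [ 0.3648  0.6056 -0.3643  0.6062] F [-1.5  0.4  3.5] T [ 0.03  0.28 -0.01] gap 22.9 q [ 0.117  0.276 -0.106  1.188 -0.     1.2  ]
yaw 27.93 turn ax 0.0 shift [-0.12 -0.02  0.01]
```

```bash
python3 -m inch '[[[5,0,0],[0.03,0,0],1.5],[[5,0,0],[0.03,0,0],1.5]]' | sed -n '2p;4p'
python3 -m inch '[[[5,0,0],[0.0,0,0],1.5],[[5,0,0],[0.0,0,0],1.5]]' | sed -n '2p;4p'
python3 -m inch '[[[5,0,0],[0.0,0,0],1.5],[[5,0,0],[0.0,0,0],1.5]]' | sed -n '2p;4p'
python3 go.py 526.6 146.2 347 27.9
```

```text
position: [526.8, 146.2, 345.7]
contact_force: [-1.5, -0.0, 4.3]
position: [526.8, 146.2, 345.6]
contact_force: [-0.2, 0.1, 5.4]
position: [526.8, 146.2, 345.4]
contact_force: [-0.0, -0.6, 3.9]
9.03 [526.8 146.2 345.4] [ 0.4411  0.5526 -0.4404  0.5532] F [-0.  -0.6  3.9] T [ 0.13 -0.08  0.04] gap 23.0 q [ 0.117  0.276 -0.106  1.187  0.     1.463]
yaw 12.88 turn ax -15.0 shift [-0.16 -0.02 -0.  ]
```

```bash
python3 -m inch '[[[5,0,0],[0.03,0,0],1.5],[[5,0,0],[0.03,0,0],1.5]]' | sed -n '2p;4p'
python3 -m inch '[[[5,0,0],[0.0,0,0],1.5],[[5,0,0],[0.0,0,0],1.5]]' | sed -n '2p;4p'
python3 -m inch '[[[5,0,0],[0.0,0,0],1.5],[[5,0,0],[0.0,0,0],1.5]]' | sed -n '2p;4p'
python3 -m inch '[[[5,0,0],[0.0,0,0],1.5],[[5,0,0],[0.0,0,0],1.5]]' | sed -n '2p;4p'
python3 go.py 526.6 146.2 347 27.9
```

```text
position: [526.8, 146.3, 345.1]
contact_force: [0.5, 1.7, 5.1]
position: [527.0, 146.1, 344.7]
contact_force: [3.8, 0.1, -1.4]
position: [527.1, 146.2, 344.4]
contact_force: [3.9, 1.3, -1.2]
position: [527.1, 146.2, 344.4]
contact_force: [5.3, 0.3, -2.9]
9.7 [527.1 146.2 344.4] [ 0.5297  0.4685 -0.5292  0.4688] F [ 5.3  0.3 -2.9] T [ 0.24 -1.09  0.05] gap 22.9 q [ 0.117  0.278 -0.108  1.185  0.     1.81 ]
yaw -6.97 turn ax -34.9 shift [-0.26 -0.05  0.  ]
```

```bash
python3 -m inch '[[[0,0,0],[0.1,0.05,0],1.5],[[0,0,0],[0.1,0.05,0],1.5]]' | sed -n '2p;4p'
python3 -m inch '[[[0,0,0],[0.1,0.02,0],1.5],[[0,0,0],[0.1,0.02,0],1.5]]' | sed -n '2p;4p'
python3 go.py 526.6 146.2 347 27.9
```

```text
position: [527.4, 146.0, 343.3]
contact_force: [5.0, 0.7, -1.5]
position: [527.4, 146.1, 342.4]
contact_force: [3.7, 0.3, -3.2]
10.03 [527.4 146.1 342.4] [-0.5294 -0.4687  0.5294 -0.4687] F [ 3.7  0.3 -3.2] T [ 0.16 -0.93  0.01] gap 23.0 q [ 0.117  0.279 -0.11   1.181 -0.     1.809]
yaw -6.96 turn ax -34.9 shift [-0.46 -0.09 -0.  ]
```

```bash
python3 -m inch '[[[0,0,0],[0.05,0.05,0],1.5],[[0,0,0],[0.1,0.08,0],1.5]]' | sed -n '2p;4p'
python3 -m inch '[[[0,0,0],[0.1,0.02,0],1.5],[[0,0,0],[0.2,0.02,0],1.5],[[0,0,0],[0.2,0.02,0],1.5]]' | sed -n '2p;4p'
python3 -m inch '[[[0,0,0],[0.1,0.0,0],1.5],[[0,0,0],[0.2,0.0,0],1.5],[[0,0,0],[0.2,0.0,0],1.5]]' | sed -n '2p;4p'
python3 go.py 526.6 146.2 347 27.9
```

```text
position: [527.9, 146.0, 341.4]
contact_force: [1.0, 0.9, -2.0]
position: [528.1, 146.0, 339.1]
contact_force: [-0.9, 1.7, -4.1]
position: [528.3, 146.0, 337.4]
contact_force: [1.0, 1.4, -2.7]
10.7 [528.3 146.  337.4] [-0.5298 -0.4683  0.53   -0.4681] F [ 1.   1.4 -2.7] T [0.39 0.03 0.04] gap 23.0 q [ 0.116  0.283 -0.118  1.17   0.     1.811]
yaw -7.07 turn ax -35.0 shift [-0.96 -0.17 -0.  ]
```

```bash
python3 -m inch '[[[0,0,0],[0.1,0,0],1.5],[[0,0,0],[0.2,0,0],1.5],[[0,0,0],[0.2,0,0],1.5]]' | sed -n '2p;4p'
python3 -m inch '[[[0,0,0],[0.1,0,0],1.5],[[0,0,0],[0.2,0,0],1.5],[[0,0,0],[0.2,0,0],1.5]]' | sed -n '2p;4p'
python3 -m inch '[[[0,0,0],[0.1,0,0],1.5],[[0,0,0],[0.15,0,0],1.5],[[0,0,0],[0.15,0,0],1.5]]' | sed -n '2p;4p'
python3 go.py 526.6 146.2 330 27.9
```

```text
position: [528.4, 146.0, 335.4]
contact_force: [0.9, 2.1, -3.9]
position: [528.4, 146.0, 333.4]
contact_force: [0.1, 2.2, -2.7]
position: [528.4, 146.0, 332.0]
contact_force: [0.4, 2.1, -1.2]
11.45 [528.4 146.  332. ] [-0.5299 -0.4683  0.5299 -0.4682] F [ 0.4  2.1 -1.2] T [ 0.49 -0.12 -0.02] gap 22.9 q [ 0.116  0.286 -0.127  1.157  0.     1.811]
yaw -7.07 turn ax -35.0 shift [ 0.2  -0.18 -0.  ]
```

```bash
python3 -m inch '[[[0,0,0],[0.1,0,0],1.5],[[0,0,0],[0.1,0,0],1.5]]' | sed -n '2p;4p'
python3 -m inch '[[[0,0,0],[0.1,0,0],1.5],[[0,0,0],[0.1,0,0],1.5]]' | sed -n '2p;4p'
python3 -m inch '[[[0,0,0],[0.05,0,0],1.5],[[0,0,0],[0.05,0,0],1.5]]' | sed -n '2p;4p'
python3 go.py 526.6 146.2 330 27.9
```

```text
position: [528.4, 146.0, 331.0]
contact_force: [0.8, 3.4, -1.9]
position: [528.4, 146.0, 330.2]
contact_force: [-0.6, 3.1, -0.6]
position: [528.3, 146.0, 330.2]
contact_force: [-1.2, 2.4, 3.9]
11.95 [528.3 146.  330.2] [ 0.5301  0.4681 -0.5296  0.4684] F [-1.2  2.4  3.9] T [ 0.47  0.29 -0.02] gap 23.4 q [ 0.117  0.287 -0.131  1.152  0.     1.811]
yaw -7.06 turn ax -35.0 shift [ 0.02 -0.17  0.  ]
```

```bash
python3 -m inch '[[[0,0,0],[0,0,0],5],[[0,0,0],[0,0,0],5],[[0,0,0],[0,0,0],6],[[0,0,0],[0,0,0],6],[[0,0,0],[-1,0,0],6]]' | sed -n '2p;4,5p'
python3 -m inch '[[[0,0,0],[-3,0,0],6],[[0,0,0],[-6.4,0,0],6],[[0,0,0],[-6.4,0,0],6]]' | sed -n '2p;4,5p'
python3 go.py 520.3 81.7 397 -7.06
python3 - <<'E'
from h import *
c=np.array([528.3,146.2,147]);y=np.radians(-97.06);u=np.array([np.cos(y),np.sin(y),0])
for n in("top","side"):
    shot(n,n+"4.png"); print(n,np.round(proj(n,[c+[0,0,38],c+65*u+[0,0,70],c+65*u+[0,0,36]]),1).tolist())
a=cv2.imread("pics/top4.png")[180:270,200:290]; b=cv2.imread("pics/side4.png")[150:240,200:290]
cv2.imwrite("pics/z4.png",cv2.resize(np.hstack([a,b]),(800,400),interpolation=cv2.INTER_CUBIC))
E
```

```text
position: [528.0, 145.8, 338.2]
contact_force: [-0.2, 0.2, -0.7]
finger_gap: 59.7
position: [528.8, 146.0, 410.1]
contact_force: [-0.7, -0.3, -0.2]
finger_gap: 60.2
12.62 [528.8 146.  410.1] [ 0.5323  0.4665 -0.5274  0.47  ] F [-0.7 -0.3 -0.2] T [-0.05  0.01 -0.01] gap 60.2 q [ 0.116  0.251  0.026  1.336 -0.     1.811]
yaw -7.07 turn ax -0.0 shift [ 1.3  -0.06  6.49]
top [[227.2, 224.2], [256.0, 226.2], [257.0, 227.6]]
side [[247.7, 177.4], [249.0, 180.1], [249.4, 190.0]]
```

View pics/z4.png

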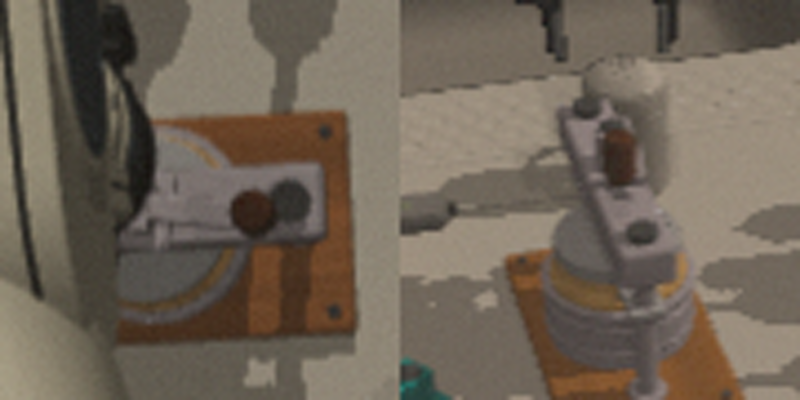

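The crank sits home with its knob at (256.7,227.7) in the top view and (249.5,185.3) in the side view, as predicted. Next I take the knob.

```bash
python3 -m inch '[[[0,0,0],[0,0,3],6],[[0,0,0],[0,0,6.5],6],[[0,0,0],[0,-0.05,6.5],6],[[0,0,0],[0,-0.05,6.5],6]]' | sed -n '2p;4,5p'
python3 go.py 520.3 81.7 359 -7.06
python3 -m inch '[[[0,0,0],[1,0,0],6],[[0,0,0],[2.5,0,0],6],[[0,0,0],[4,0,0],6],[[0,0,0],[4.8,0,0],6],[[0,0,0],[4.8,0,0],6]]' | sed -n '2p;4,5p'
python3 go.py 520.3 81.7 359 -7.06
```

```text
position: [519.6, 80.2, 402.9]
contact_force: [0.8, -0.1, -0.8]
finger_gap: 60.1
13.05 [519.6  80.2 402.9] [-0.5301 -0.4678  0.5309 -0.4672] F [ 0.8 -0.1 -0.8] T [-0.04 -0.02  0.01] gap 60.1 q [-0.007  0.218 -0.038  1.316 -0.     1.69 ]
yaw -7.22 turn ax -0.2 shift [ 4.39  0.06 -0.16]
position: [519.4, 82.3, 353.1]
contact_force: [-0.5, 0.1, 0.3]
finger_gap: 59.8
13.47 [519.4  82.3 353.1] [-0.5286 -0.4695  0.5307 -0.4675] F [-0.5  0.1  0.3] T [-0.   -0.04 -0.07] gap 59.8 q [-0.003  0.24  -0.137  1.198  0.     1.691]
yaw -7.01 turn ax 0.1 shift [-0.59  0.09  0.05]
```

```bash
python3 -m inch '[[[0,0,0],[-0.5,0.1,0],4],[[0,0,0],[-0.5,0.1,0],4],[[0,0,0],[-0.5,0.1,0],4]]' 30 | sed -n '2p;4,5p'
python3 go.py 520.3 81.7 359 -7.06
python3 -m inch '[[[0,0,0],[0,0,0],1.5],[[0,0,0],[0,0,0],1.5],[[0,0,0],[0,0,0],1.5],[[0,0,0],[0,0,0],1.5],[[0,0,0],[0,0,0],1.5]]' 30 | sed -n '2p;4,5p'
python3 go.py 520.3 81.7 359 -7.06
```

```text
position: [521.2, 81.6, 361.7]
contact_force: [-0.4, 0.8, 0.6]
finger_gap: 40.1
13.72 [521.2  81.6 361.7] [ 0.5303  0.4679 -0.5293  0.4688] F [-0.4  0.8  0.6] T [0.04 0.01 0.02] gap 40.1 q [-0.004  0.236 -0.12   1.213  0.     1.69 ]
yaw -7.05 turn ax 0.0 shift [ 0.27 -0.09  0.  ]
position: [520.9, 81.2, 360.9]
contact_force: [0.1, -1.8, 3.4]
finger_gap: 20.7
14.13 [520.9  81.2 360.9] [ 0.5301  0.4679 -0.5298  0.4684] F [ 0.1 -1.8  3.4] T [-0.29 -0.09 -0.02] gap 20.7 q [-0.005  0.236 -0.121  1.212 -0.     1.69 ]
yaw -7.09 turn ax -0.0 shift [ 0.19 -0.07 -0.04]
```

```bash
python3 -m inch '[[[0,0,0],[0,-1.35,-0.14],1.5],[[0,0,0],[0,-2.64,-0.56],1.5],[[0,0,0],[0,-3.82,-1.24],1.5],[[0,0,0],[0,-4.83,-2.15],1.5],[[0,0,0],[0,-5.63,-3.25],1.5]]' | sed -n '2p;4,5p'
cat > ang.py <<'E'
from h import *
o=st(); v=np.array(o["position"][:2])-[528.3,146.2]; r=np.hypot(*v); u=v/r; t=np.array([u[1],-u[0]])
M=R.from_quat(o["ee_rot"]).as_matrix(); th=(-97.06-np.degrees(np.arctan2(v[1],v[0])))%360
F=np.array(o["contact_force"][:2]); print("theta",round(th,1),"r",round(r,1),"Frad",round(F@u,1),"Ftan(resist)",round(-F@t,1))
import sys
if len(sys.argv)>1:
    for a in map(float,sys.argv[1:]):
        w=65.2*np.array([np.cos(np.radians(-97.06-a)),np.sin(np.radians(-97.06-a)),0])+[528.3,146.2,361]
        print(a,np.round(M.T@(w-o["position"])/10,2))
E
python3 ang.py 60 80 100 120 140 160
```

```text
position: [467.9, 121.1, 361.0]
contact_force: [4.7, -1.3, 0.7]
finger_gap: 20.8
14.55 [467.9 121.1 361. ] [ 0.5301  0.4677 -0.53    0.4684] F [ 4.7 -1.3  0.7] T [-0.42 -1.32  0.01] gap 20.8 q [ 8.000e-02  1.630e-01 -2.170e-01  1.190e+00 -1.000e-03  1.774e+00]
theta 60.4 r 65.4 Frad -3.8 Ftan(resist) 3.0
60.0 [-0.    0.04  0.03]
80.0 [-0.   -0.74 -2.1 ]
100.0 [-0.   -0.74 -4.36]
120.0 [-0.    0.04 -6.49]
140.0 [-0.    1.49 -8.23]
160.0 [-0.    3.45 -9.36]
```

```bash
python3 -m inch '[[[0,0,0],[0,-0.74,-2.1],1.5],[[0,0,0],[0,-0.74,-4.36],1.5],[[0,0,0],[0,0.04,-6.49],1.5],[[0,0,0],[0,1.49,-8.23],1.5],[[0,0,0],[0,3.45,-9.36],1.5]]' | sed -n '2p;4,5p'
python3 ang.py
python3 -m inch '[[[0,0,0],[0,2.22,-0.39],1.5],[[0,0,0],[0,4.45,0],1.5],[[0,0,0],[0,6.4,1.13],1.5],[[0,0,0],[0,7.85,2.86],1.5],[[0,0,0],[0,8.62,4.98],1.5]]' | sed -n '2p;4,5p'
python3 ang.py 280 300 320 340 360
```

```text
position: [513.0, 211.3, 360.5]
contact_force: [-1.7, -12.0, -0.9]
finger_gap: 20.9
14.97 [513.  211.3 360.5] [-0.5284 -0.4691  0.5304 -0.4684] F [ -1.7 -12.   -0.9] T [-2.73  0.47  0.02] gap 20.9 q [ 2.400e-01  2.840e-01 -5.600e-02  1.234e+00 -1.000e-03  1.932e+00]
theta 159.7 r 66.9 Frad -11.3 Ftan(resist) 4.4
position: [594.4, 150.9, 360.5]
contact_force: [-7.7, 3.4, 5.8]
finger_gap: 20.6
15.38 [594.4 150.9 360.5] [ 0.5296  0.47   -0.5289  0.4678] F [-7.7  3.4  5.8] T [ 1.03  2.31 -0.02] gap 20.6 q [0.111 0.382 0.09  1.28  0.003 1.803]
theta 258.9 r 66.2 Frad -7.5 Ftan(resist) 4.0
280.0 [-0.05 -0.08  2.41]
300.0 [-0.06 -0.86  4.53]
320.0 [-0.06 -2.32  6.26]
340.0 [-0.06 -4.29  7.39]
360.0 [-0.06 -6.52  7.78]
```

```bash
python3 -m inch '[[[0,0,0],[0,-0.05,2.35],1.5],[[0,0,0],[0,-0.86,4.5],1.5],[[0,0,0],[0,-2.3,6.24],1.5],[[0,0,0],[0,-4.27,7.37],1.5],[[0,0,0],[0,-6.5,7.75],1.5]]' | sed -n '2p;4,5p'
python3 ang.py 380 400 420 440 450 460 470
python3 - <<'E'
from h import *
shot("side","side5.png")
a=cv2.imread("pics/b.png")[160:260,210:310]; b=cv2.imread("pics/side5.png")[160:260,210:310]
cv2.imwrite("pics/z5.png",cv2.resize(np.hstack([a,b]),(800,400),interpolation=cv2.INTER_CUBIC))
E
```

```text
position: [519.7, 80.4, 360.6]
contact_force: [7.3, 13.3, -2.9]
finger_gap: 20.7
15.8 [519.7  80.4 360.6] [ 0.5309  0.4684 -0.529   0.4679] F [ 7.3 13.3 -2.9] T [ 2.59 -1.38 -0.01] gap 20.7 q [-0.007  0.234 -0.125  1.21   0.002  1.688]
theta 0.4 r 66.4 Frad -14.1 Ftan(resist) 5.5
380.0 [-0.04 -2.18 -0.51]
400.0 [-0.04 -4.14 -1.64]
420.0 [-0.04 -5.6  -3.37]
440.0 [-0.03 -6.37 -5.5 ]
450.0 [-0.03 -6.47 -6.63]
460.0 [-0.03 -6.38 -7.76]
470.0 [-0.02 -6.08 -8.86]
```

View pics/z5.png

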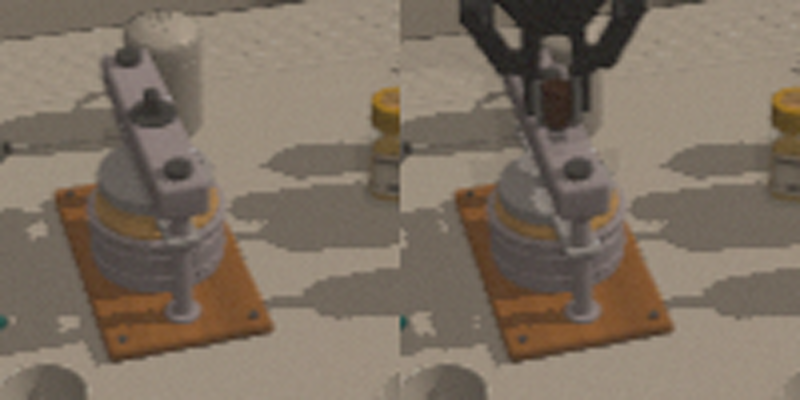

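The plate has come down by about one turn's worth in the side view, and the crank is still home. I continue to 440°, where it cannot be tight yet.

```bash
python3 -m inch '[[[0,0,0],[0,-2.15,-0.45],1.5],[[0,0,0],[0,-4.1,-1.6],1.5],[[0,0,0],[0,-5.55,-3.35],1.5],[[0,0,0],[0,-6.33,-5.5],1.5],[[0,0,0],[0,-6.33,-5.5],1.5]]' | sed -n '2p;4,5p'
python3 ang.py 90 100 110 120 130 140 150 160
```

```text
position: [462.4, 145.5, 361.0]
contact_force: [-1.6, -0.4, 4.2]
finger_gap: 20.6
16.27 [462.4 145.5 361. ] [ 0.5298  0.4689 -0.5289  0.4687] F [-1.6 -0.4  4.2] T [-0.18  0.18 -0.03] gap 20.6 q [ 1.310e-01  1.650e-01 -2.140e-01  1.191e+00  1.000e-03  1.823e+00]
theta 82.3 r 65.9 Frad 1.6 Ftan(resist) 0.4
90.0 [ 0.    0.01 -0.88]
100.0 [ 0.01  0.11 -2.01]
110.0 [ 0.01  0.41 -3.11]
120.0 [ 0.01  0.89 -4.14]
130.0 [ 0.01  1.54 -5.07]
140.0 [ 0.01  2.35 -5.87]
150.0 [ 0.01  3.28 -6.52]
160.0 [ 0.01  4.31 -7.  ]
```

```bash
python3 -m inch '[[[0,0,0],[0,0.01,-0.88],1.5],[[0,0,0],[0,0.01,-0.88],1.5]]' >/dev/null; python3 ang.py | tail -1
python3 -m inch '[[[0,0,0],[0,0.1,-1.13],1.5],[[0,0,0],[0,0.1,-1.13],1.5]]' >/dev/null
python3 ang.py 110 120 130 140 |tail -5
```

```text
theta 88.7 r 65.1 Frad 8.5 Ftan(resist) 2.1
theta 98.6 r 64.9 Frad 10.7 Ftan(resist) 2.9
110.0 [-0.02  0.29 -1.26]
120.0 [-0.02  0.77 -2.29]
130.0 [-0.02  1.42 -3.22]
140.0 [-0.02  2.23 -4.02]
```

```bash
sed -i 's/528.3/527.5/g' ang.py
python3 -m inch '[[[0,0,0],[0,0.23,-1.2],1.5],[[0,0,0],[0,0.23,-1.2],1.5]]' >/dev/null; python3 ang.py | tail -1
python3 -m inch '[[[0,0,0],[0,0.48,-1.03],1.5],[[0,0,0],[0,0.48,-1.03],1.5]]' >/dev/null
python3 ang.py 130 140 150 160 |tail -5
```

```text
theta 109.9 r 64.4 Frad 7.6 Ftan(resist) 3.3
theta 120.1 r 64.5 Frad 9.8 Ftan(resist) 3.5
130.0 [-0.02  0.58 -0.95]
140.0 [-0.02  1.39 -1.76]
150.0 [-0.03  2.32 -2.41]
160.0 [-0.03  3.35 -2.89]
```

```bash
cd .;
python3 -m inch '[[[0,0,0],[0,0.58,-0.95],1.5],[[0,0,0],[0,0.58,-0.95],1.5]]' >/dev/null; python3 ang.py | tail -1
python3 -m inch '[[[0,0,0],[0,0.81,-0.81],1.5],[[0,0,0],[0,0.81,-0.81],1.5]]' >/dev/null
python3 ang.py 150 160 170 180 |tail -5
```

```text
theta 130.2 r 64.8 Frad 6.4 Ftan(resist) 3.1
theta 140.6 r 64.9 Frad 7.4 Ftan(resist) 2.5
150.0 [-0.02  0.86 -0.63]
160.0 [-0.02  1.89 -1.11]
170.0 [-0.02  2.99 -1.41]
180.0 [-0.03  4.12 -1.5 ]
```

```bash
cd .;
python3 -m inch '[[[0,0,0],[0,0.91,-0.62],1.5],[[0,0,0],[0,0.91,-0.62],1.5]]' >/dev/null; python3 ang.py 160 170| tail -3
```

```text
theta 150.5 r 64.9 Frad 8.5 Ftan(resist) 2.6
160.0 [-0.01  0.96 -0.48]
170.0 [-0.01  2.06 -0.77]
```

```bash
cd .;
python3 -m inch '[[[0,0,0],[0,0.98,-0.5],1.5],[[0,0,0],[0,0.98,-0.5],1.5]]' >/dev/null; python3 ang.py | tail -1
python3 -m inch '[[[0,0,0],[0,1.10,-0.3],1.5],[[0,0,0],[0,1.10,-0.3],1.5]]' >/dev/null
python3 ang.py 180 190 200 210 |tail -5
```

```text
theta 160.4 r 65.1 Frad 7.1 Ftan(resist) 2.7
theta 170.7 r 65.2 Frad 7.5 Ftan(resist) 1.6
180.0 [-0.    1.06 -0.09]
190.0 [-0.01  2.19  0.01]
200.0 [-0.01  3.29  0.31]
210.0 [-0.01  4.32  0.79]
```

```bash
cd .;
python3 -m inch '[[[0,0,0],[0,1.06,-0.1],1.5],[[0,0,0],[0,1.06,-0.1],1.5]]' >/dev/null; python3 ang.py | tail -1
python3 -m inch '[[[0,0,0],[0,1.13,0.1],1.5],[[0,0,0],[0,1.13,0.1],1.5]]' >/dev/null
python3 ang.py 200 210 220 230 |tail -5
```

```text
theta 180.2 r 65.3 Frad 8.1 Ftan(resist) 2.5
theta 190.4 r 65.2 Frad 7.4 Ftan(resist) 2.4
200.0 [0.01 1.05 0.29]
210.0 [0.01 2.08 0.77]
220.0 [0.   3.01 1.43]
230.0 [0.   3.82 2.23]
```

```bash
cd .;
python3 -m inch '[[[0,0,0],[0,1.05,0.29],1.5],[[0,0,0],[0,1.05,0.29],1.5]]' >/dev/null; python3 ang.py | tail -1
python3 -m inch '[[[0,0,0],[0,1.03,0.48],1.5],[[0,0,0],[0,1.03,0.48],1.5]]' >/dev/null
python3 ang.py 220 230 240 250 |tail -5
```

```text
theta 200.2 r 65.2 Frad 8.2 Ftan(resist) 1.9
theta 210.4 r 65.1 Frad 8.3 Ftan(resist) 2.0
220.0 [0.03 0.89 0.62]
230.0 [0.03 1.7  1.43]
240.0 [0.03 2.35 2.36]
250.0 [0.02 2.83 3.39]
```

```bash
cd .;
python3 -m inch '[[[0,0,0],[0,0.92,0.63],1.5],[[0,0,0],[0,0.92,0.63],1.5]]' >/dev/null; python3 ang.py | tail -1
python3 -m inch '[[[0,0,0],[0,0.81,0.8],1.5],[[0,0,0],[0,0.81,0.8],1.5]]' >/dev/null
python3 ang.py 240 250 260 270 |tail -5
```

```text
theta 220.4 r 65.2 Frad 5.5 Ftan(resist) 1.4
theta 230.6 r 65.2 Frad 7.1 Ftan(resist) 1.2
240.0 [0.04 0.61 0.88]
250.0 [0.04 1.09 1.91]
260.0 [0.04 1.38 3.01]
270.0 [0.03 1.48 4.14]
```

```bash
cd .;
python3 -m inch '[[[0,0,0],[0,0.63,0.9],1.5],[[0,0,0],[0,0.63,0.9],1.5]]' >/dev/null; python3 ang.py | tail -1
python3 -m inch '[[[0,0,0],[0,0.49,1.03],1.5],[[0,0,0],[0,0.49,1.03],1.5]]' >/dev/null
python3 ang.py 260 270 280 290 |tail -6
```

```text
theta 240.3 r 65.1 Frad 6.5 Ftan(resist) 2.5
19.1 [591.  160.7 361.7] [ 0.5312  0.4688 -0.5281  0.4682] F [3.6 6.7 7.5] T [ 1.62 -0.57  0.01] gap 21.1 q [0.128 0.378 0.087 1.277 0.003 1.821]
theta 250.0 r 65.1 Frad 5.0 Ftan(resist) 5.8
260.0 [0.06 0.3  1.09]
270.0 [0.06 0.4  2.22]
280.0 [0.05 0.3  3.36]
290.0 [0.05 0.   4.45]
```

```bash
cd .;
python3 -m inch '[[[0,0,0],[0,0.18,0.54],1.5],[[0,0,0],[0,0.18,0.54],1.5],[[0,0,0],[0,0.18,0.54],1.5]]' >/dev/null; python3 ang.py 260 265| tail -4
```

```text
19.35 [592.  155.5 361.7] [ 0.5312  0.4684 -0.5282  0.4684] F [5.4 4.8 8.5] T [ 0.87 -0.92  0.03] gap 20.7 q [0.119 0.377 0.086 1.276 0.002 1.813]
theta 254.7 r 65.1 Frad 6.0 Ftan(resist) 4.0
260.0 [0.07 0.14 0.59]
265.0 [0.07 0.21 1.15]
```

```bash
cd .;
python3 -m inch '[[[0,0,0],[0,0.15,0.59],1.5],[[0,0,0],[0,0.15,0.59],1.5],[[0,0,0],[0,0.15,0.59],1.5]]' >/dev/null; python3 ang.py | tail -1
python3 -m inch '[[[0,0,0],[0,0.08,0.56],1.5],[[0,0,0],[0,0.08,0.56],1.5],[[0,0,0],[0,0.08,0.56],1.5]]' >/dev/null; python3 ang.py 270 280 290| tail -5
```

```text
theta 260.1 r 65.3 Frad 7.1 Ftan(resist) 3.8
19.85 [592.7 143.5 361.5] [ 0.5308  0.4682 -0.5286  0.4686] F [5.  0.3 6.9] T [ 0.21 -0.85  0.06] gap 20.7 q [1.000e-01 3.740e-01 8.000e-02 1.274e+00 1.000e-03 1.793e+00]
theta 265.3 r 65.3 Frad 5.0 Ftan(resist) 0.5
270.0 [0.05 0.01 0.54]
280.0 [ 0.05 -0.09  1.67]
290.0 [ 0.04 -0.38  2.77]
```

```bash
cd .;
python3 -m inch '[[[0,0,0],[0,0.02,0.54],1.5],[[0,0,0],[0,0.02,1.1],1.5],[[0,0,0],[0,0.02,1.1],1.5]]' >/dev/null; python3 ang.py | tail -1
python3 -m inch '[[[0,0,0],[0,-0.12,1.1],1.5],[[0,0,0],[0,-0.12,1.1],1.5],[[0,0,0],[0,-0.12,1.1],1.5]]' >/dev/null; python3 ang.py 295 305 315| tail -5
```

```text
theta 275.7 r 65.4 Frad 2.7 Ftan(resist) -2.2
20.35 [588.4 120.8 361.1] [-0.5299 -0.4678  0.5302 -0.4683] F [ 0.9 -4.4  7.4] T [-0.85  0.09  0.03] gap 20.9 q [ 6.300e-02  3.600e-01  5.700e-02  1.268e+00 -1.000e-03  1.758e+00]
theta 285.6 r 66.0 Frad 2.6 Ftan(resist) -3.8
295.0 [ 0.01 -0.45  0.98]
305.0 [ 0.01 -1.01  1.97]
315.0 [ 0.01 -1.74  2.84]
```

```bash
cd .;
python3 -m inch '[[[0,0,0],[0,-0.22,0.52],1.5]]' >/dev/null; python3 ang.py | tail -1
python3 -m inch '[[[0,0,0],[0,-0.26,0.5],1.5]]' >/dev/null; python3 ang.py | tail -1
python3 -m inch '[[[0,0,0],[0,-0.3,0.48],1.5]]' >/dev/null; python3 ang.py | tail -1
python3 -m inch '[[[0,0,0],[0,-0.33,0.46],1.5]]' >/dev/null; python3 ang.py 310 315 320 325 330 335| tail -7
```

```text
theta 289.8 r 65.7 Frad 4.1 Ftan(resist) -1.2
theta 294.8 r 65.4 Frad 5.3 Ftan(resist) 0.4
theta 299.8 r 65.0 Frad 4.6 Ftan(resist) 1.6
theta 304.9 r 64.6 Frad 4.2 Ftan(resist) 1.3
310.0 [ 0.03 -0.3   0.49]
315.0 [ 0.03 -0.69  0.91]
320.0 [ 0.03 -1.11  1.3 ]
325.0 [ 0.03 -1.56  1.64]
330.0 [ 0.03 -2.04  1.95]
335.0 [ 0.03 -2.54  2.21]
```

```bash
cd .;
python3 -m inch '[[[0,0,0],[0,-0.33,0.5],1.5]]' >/dev/null; python3 ang.py | tail -1
python3 -m inch '[[[0,0,0],[0,-0.39,0.42],1.5]]' >/dev/null; python3 ang.py | tail -1
python3 -m inch '[[[0,0,0],[0,-0.42,0.39],1.5]]' >/dev/null; python3 ang.py 325 330 335 340| tail -6
python3 - <<'E'
from h import *
shot("side","side6.png")
a=cv2.imread("pics/b.png")[170:240,215:285]; b=cv2.imread("pics/side6.png")[170:240,215:285]
cv2.imwrite("pics/z6.png",cv2.resize(np.hstack([a,b]),(800,400),interpolation=cv2.INTER_CUBIC))
E
```

```text
theta 310.2 r 64.9 Frad 4.3 Ftan(resist) 2.3
theta 315.3 r 65.1 Frad 5.6 Ftan(resist) 1.7
20.93 [562.7  91.3 361.3] [ 0.5306  0.4675 -0.5292  0.4689] F [ 6.1 -1.3  4.6] T [-0.17 -1.25  0.04] gap 21.0 q [ 0.014  0.307 -0.021  1.24  -0.     1.708]
theta 320.2 r 65.2 Frad 4.3 Ftan(resist) 4.4
325.0 [ 0.03 -0.43  0.33]
330.0 [ 0.03 -0.91  0.63]
335.0 [ 0.03 -1.42  0.9 ]
340.0 [ 0.03 -1.94  1.12]
```

View pics/z6.png

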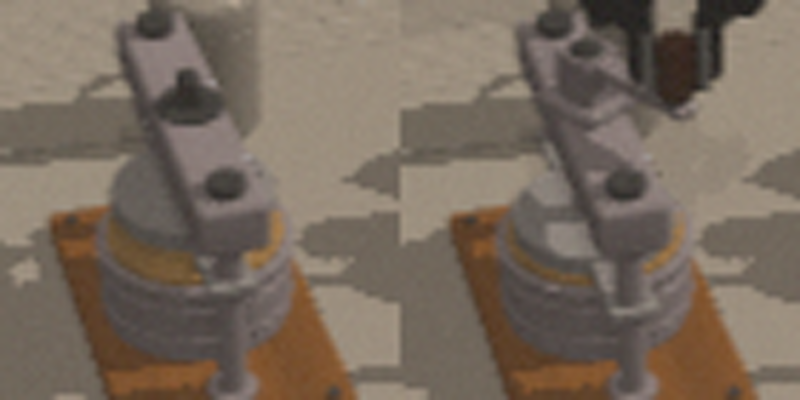

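The plate has come down nearly onto the wood: only a thin yellow strip of the wooden board is left at about y = 270 in the right panel. The crank is upright and home. Small steps from here.

```bash
cd .;
python3 -m inch '[[[0,0,0],[0,-0.43,0.33],1.5],[[0,0,0],[0,-0.43,0.33],1.5]]' >/dev/null; python3 ang.py | tail -1
python3 -m inch '[[[0,0,0],[0,-0.47,0.31],1.5],[[0,0,0],[0,-0.47,0.31],1.5]]' >/dev/null; python3 ang.py 335 340 345 350| tail -6
```

```text
theta 325.3 r 65.1 Frad 5.4 Ftan(resist) 2.0
21.32 [552.8  86.2 361.4] [ 0.5306  0.4675 -0.5292  0.4689] F [ 5.4 -2.2  3.4] T [-0.54 -1.12 -0.01] gap 20.5 q [ 0.005  0.289 -0.046  1.232 -0.     1.699]
theta 330.1 r 65.1 Frad 4.1 Ftan(resist) 4.1
335.0 [ 0.04 -0.5   0.26]
340.0 [ 0.03 -1.02  0.48]
345.0 [ 0.03 -1.56  0.65]
350.0 [ 0.03 -2.12  0.78]
```

```bash
cd .;
python3 -m inch '[[[0,0,0],[0,-0.5,0.26],1.5],[[0,0,0],[0,-0.5,0.26],1.5]]' >/dev/null; python3 ang.py | tail -1
python3 -m inch '[[[0,0,0],[0,-0.52,0.22],1.5],[[0,0,0],[0,-0.52,0.22],1.5]]' >/dev/null; python3 ang.py 345 350 355| tail -5
```

```text
theta 334.8 r 65.1 Frad 5.3 Ftan(resist) 6.4
21.65 [542.5  82.8 361.4] [ 0.5309  0.4673 -0.5289  0.4691] F [ 6.9 -2.8  2.5] T [-0.51 -1.53 -0.04] gap 21.0 q [-1.000e-03  2.710e-01 -7.200e-02  1.224e+00 -0.000e+00  1.693e+00]
theta 339.7 r 65.1 Frad 4.3 Ftan(resist) 6.1
345.0 [ 0.04 -0.58  0.19]
350.0 [ 0.04 -1.13  0.31]
355.0 [ 0.03 -1.7   0.39]
```

```bash
cd .;
python3 -m inch '[[[0,0,0],[0,-0.45,0.14],1.5],[[0,0,0],[0,-0.45,0.14],1.5],[[0,0,0],[0,-0.45,0.14],1.5]]' >/dev/null; python3 ang.py | tail -1;python3 ang.py 345 350 355| tail -5
```

```text
theta 344.1 r 65.1 Frad 5.6 Ftan(resist) 3.4
21.9 [537.5  81.8 361.1] [ 0.5302  0.4675 -0.5297  0.4688] F [ 4.2 -5.   3.7] T [-0.86 -0.83  0.06] gap 20.6 q [-3.000e-03  2.630e-01 -8.400e-02  1.222e+00 -1.000e-03  1.691e+00]
theta 344.1 r 65.1 Frad 5.6 Ftan(resist) 3.4
345.0 [ 0.01 -0.09  0.03]
350.0 [ 0.01 -0.65  0.16]
355.0 [ 0.01 -1.21  0.23]
```

```bash
cd .;
python3 -m inch '[[[0,0,0],[0,-0.45,0.12],1.5],[[0,0,0],[0,-0.45,0.12],1.5],[[0,0,0],[0,-0.45,0.12],1.5]]' >/dev/null; python3 ang.py | tail -1
python3 -m inch '[[[0,0,0],[0,-0.45,0.08],1.5],[[0,0,0],[0,-0.45,0.08],1.5],[[0,0,0],[0,-0.45,0.08],1.5]]' >/dev/null; python3 ang.py 355 360 365| tail -5
```

```text
theta 347.9 r 65.1 Frad 4.8 Ftan(resist) 5.3
22.4 [528.   81.1 361. ] [ 0.5299  0.4679 -0.5298  0.4685] F [ 1.2 -4.6  6.4] T [-0.79 -0.38  0.02] gap 20.8 q [-5.000e-03  2.480e-01 -1.050e-01  1.217e+00 -1.000e-03  1.690e+00]
theta 352.5 r 65.1 Frad 4.6 Ftan(resist) 1.2
355.0 [-0.   -0.29  0.04]
360.0 [-0.   -0.85  0.06]
365.0 [-0.   -1.42  0.04]
```

```bash
cd .;
python3 -m inch '[[[0,0,0],[0,-0.45,0.06],1.5],[[0,0,0],[0,-0.45,0.06],1.5],[[0,0,0],[0,-0.45,0.06],1.5]]' >/dev/null; python3 ang.py | tail -1
python3 -m inch '[[[0,0,0],[0,-0.45,0.02],1.5],[[0,0,0],[0,-0.45,0.02],1.5],[[0,0,0],[0,-0.45,0.02],1.5]]' >/dev/null; python3 ang.py 365 370 375| tail -5
```

```text
theta 356.7 r 65.3 Frad 3.1 Ftan(resist) -0.6
22.9 [518.2  81.6 360.7] [-0.5294 -0.4688  0.5303 -0.4677] F [-4.4 -1.6  8.4] T [-0.26  0.76 -0.02] gap 20.9 q [-0.004  0.233 -0.126  1.213  0.     1.69 ]
theta 1.1 r 65.3 Frad 2.2 Ftan(resist) -4.2
365.0 [-0.03 -0.44 -0.03]
370.0 [-0.03 -1.01 -0.11]
375.0 [-0.03 -1.56 -0.23]
```

```bash
cd .
python3 - <<'E'
from h import *
shot("side","side7.png")
th=np.linspace(0,2*np.pi,73); c=np.array([527.5,146,0])
def ring(z): return proj("side",[c+[45*np.cos(t),45*np.sin(t),z] for t in th])
S=8; tiles=[]
for n in("side6","side7"):
    im=cv2.imread(f"pics/{n}.png")[190:230,222:272]; tiles.append(cv2.resize(im,None,fx=S,fy=S,interpolation=cv2.INTER_CUBIC))
t=tiles[1].copy()
for z,col in((77,(0,0,255)),(65,(0,255,0))):
    p=((ring(z)-[222,190]+.5)*S-.5).astype(int); cv2.polylines(t,[p.reshape(-1,1,2)],True,col,1)
cv2.imwrite("pics/z7.png",np.hstack([tiles[1],t]))
# vertical profiles through the front of the plate
for n in("b","side5","side6","side7"):
    im=cv2.imread(f"pics/{n}.png").astype(int); d=(im[:,:,2]-im[:,:,0])[198:224,236:246].mean(1); print(n,np.round(d).astype(int))
print(proj("side",[c+[45*np.cos(-1.57),45*np.sin(-1.57),z] for z in(65,77,84,96)]).round(1).tolist())
E
```

```text
b [13 12 11 11 12 11 12 12 12 11 12 12 14 17 24 38 49 52 53 47 38 23 12 12
 11 11]
side5 [20 17 16 14 13 12 11 11 12 11 13 13 12 13 13 16 22 32 45 48 39 25 12 10
 10 11]
side6 [19 20 20 18 17 15 14 14 12 11 11 13 14 14 14 15 16 18 23 30 37 24 12 10
 12 11]
side7 [19 20 19 18 15 15 15 14 11 12 11 13 14 14 13 14 17 19 21 30 36 24 13 10
 11 11]
[[251.7, 218.2], [251.6, 215.1], [251.5, 213.2], [251.4, 210.1]]
```

View pics/z7.png

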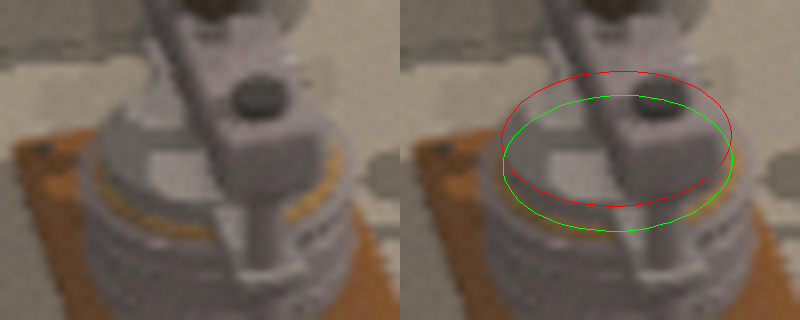

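```bash
cd .
python3 - <<'E'
from h import *
st()
cur=np.mean([viewer.camera("side")[:,:,::-1].astype(float) for _ in range(4)],0)
ims={n:cv2.imread(f"pics/{n}.png").astype(float) for n in("b","side2","side4","side5","side6","side7")}; ims["cur"]=cur
for n,im in ims.items():
    out=[];ss=[]
    q=((im[:,:,2]-im[:,:,0])/(im[:,:,2]+im[:,:,0]))
    for c0 in(231,235,239,243):
        p=q[196:228,c0:c0+4].mean(1); base=np.median(np.r_[p[4:10],p[-4:]]); e=np.clip(p-base-0.01,0,None); e[:8]=0
        out.append(e.sum()/0.36); ss.append((e.max()))
    print(n,"band px",np.round(out,2),"mean",round(np.mean(out),2),"peak",np.round(ss,2))
E
```

```text
22.95 [518.3  81.6 360.6] [-0.5293 -0.4689  0.5303 -0.4677] F [-4.  -1.9  7.8] T [-0.28  0.77 -0.05] gap 20.6 q [-0.004  0.233 -0.126  1.213  0.     1.69 ]
b band px [6.12 4.38 4.28 4.19] mean 4.74 peak [0.23 0.26 0.26 0.27]
side2 band px [6.29 4.36 4.24 4.32] mean 4.8 peak [0.22 0.25 0.27 0.27]
side4 band px [6.66 4.39 4.25 4.29] mean 4.9 peak [0.24 0.25 0.28 0.27]
side5 band px [6.22 2.58 2.54 2.55] mean 3.47 peak [0.22 0.23 0.27 0.28]
side6 band px [5.93 1.57 1.45 1.21] mean 2.54 peak [0.23 0.16 0.21 0.22]
side7 band px [5.9  1.4  1.25 1.28] mean 2.46 peak [0.23 0.15 0.2  0.24]
cur band px [5.98 1.53 1.31 1.28] mean 2.53 peak [0.23 0.16 0.21 0.23]
```

```bash
cd .
python3 - <<'E'
from h import *
shot("top","top7.png")
f=lambda n,x,y,w,h:cv2.resize(cv2.imread(f"pics/{n}.png")[y:y+h,x:x+w],(400,300),interpolation=cv2.INTER_CUBIC)
cv2.imwrite("pics/z8.png",np.vstack([np.hstack([f("side4",228,165,48,36),f("side7",228,165,48,36)]),np.hstack([f("top4",215,205,56,42),f("top7",215,205,56,42)])]))
E
```

```text
(no output)
```

View pics/z8.png

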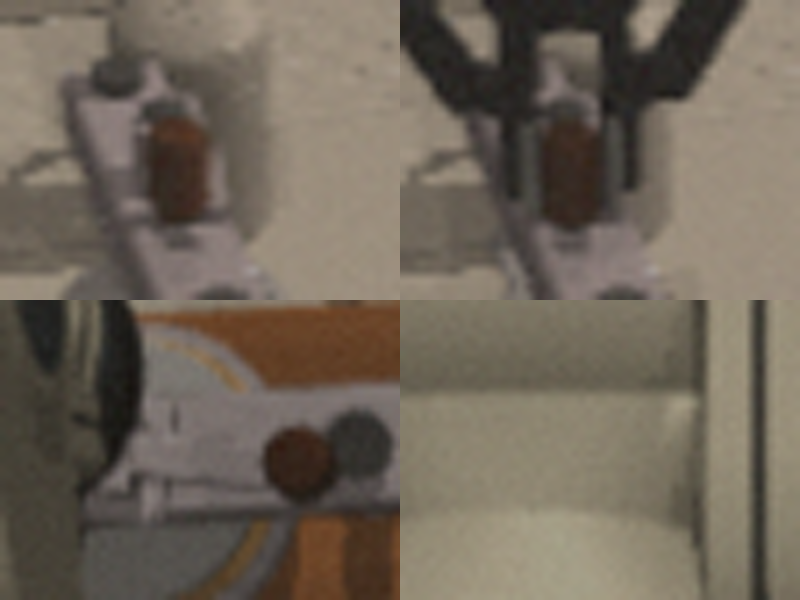

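The crank is home and upright: the dome sits at the same pixels as when it was first seated. I now make a short forward feel in 2° steps.

```bash
cd .;
python3 -m inch '[[[0,0,0],[0,-0.23,0],1.5]]' >/dev/null; python3 ang.py | tail -2
python3 -m inch '[[[0,0,0],[0,-0.23,-0.02],1.5]]' >/dev/null; python3 ang.py | tail -2
```

```text
23.28 [516.4  81.8 360.6] [-0.5295 -0.4687  0.5302 -0.4679] F [-0.9 -2.8  6.6] T [-0.42  0.08  0.03] gap 20.9 q [-0.004  0.23  -0.131  1.212  0.     1.69 ]
theta 2.7 r 65.4 Frad 3.0 Ftan(resist) -0.4
23.37 [514.3  82.2 360.8] [-0.5297 -0.4683  0.53   -0.4682] F [ 3.  -3.1  5.9] T [-0.55 -0.51 -0.  ] gap 20.7 q [-0.003  0.226 -0.135  1.21  -0.     1.691]
theta 4.6 r 65.3 Frad 2.4 Ftan(resist) 3.5
```

```bash
cd .;
python3 -m inch '[[[0,0,0],[0,-0.23,-0.03],1.5]]' >/dev/null; python3 ang.py | tail -1
python3 -m inch '[[[0,0,0],[0,-0.23,-0.04],1.5]]' >/dev/null; python3 ang.py 10 15| tail -4
```

```text
theta 6.8 r 65.3 Frad 2.4 Ftan(resist) -1.8
23.53 [509.4  83.5 360.6] [-0.5294 -0.4686  0.5303 -0.4679] F [-2.1 -3.3  6.4] T [-0.42  0.21  0.02] gap 20.8 q [-0.     0.219 -0.145  1.208 -0.     1.694]
theta 9.0 r 65.3 Frad 3.8 Ftan(resist) -1.1
10.0 [-0.04 -0.11 -0.03]
15.0 [-0.04 -0.67 -0.15]
```

```bash
cd .;
python3 -m inch '[[[0,0,0],[0,-0.45,-0.1],1.5]]' >/dev/null; python3 ang.py | tail -1
python3 -m inch '[[[0,0,0],[0,-0.44,-0.12],1.5]]' >/dev/null; python3 ang.py | tail -1
python3 -m inch '[[[0,0,0],[0,-0.43,-0.15],1.5]]' >/dev/null; python3 ang.py 20 25 30 35 40| tail -7
```

```text
theta 12.9 r 65.2 Frad 3.2 Ftan(resist) -2.1
theta 17.1 r 65.2 Frad 2.6 Ftan(resist) -0.4
23.78 [496.8  88.8 360.6] [-0.5295 -0.4685  0.5302 -0.4679] F [-1.5 -2.5  5.9] T [-0.34  0.12  0.02] gap 20.6 q [ 0.01   0.2   -0.171  1.202 -0.     1.705]
theta 21.1 r 65.1 Frad 2.9 Ftan(resist) -0.1
20.0 [-0.04  0.11  0.05]
25.0 [-0.04 -0.41 -0.17]
30.0 [-0.04 -0.92 -0.43]
35.0 [-0.04 -1.4  -0.73]
40.0 [-0.04 -1.85 -1.08]
```

```bash
cd .
cat > band.py <<'E'
from h import *
def band(im):
    q=(im[:,:,2]-im[:,:,0])/(im[:,:,2]+im[:,:,0]); out=[]
    for c0 in range(235,247,2):
        p=q[196:228,c0:c0+2].mean(1); base=np.median(np.r_[p[4:10],p[-4:]]); e=np.clip(p-base-0.01,0,None); e[:8]=0; out.append(e.sum()/0.25)
    return np.round(out+[np.mean(out)],2)
if __name__=="__main__":
    ims=[viewer.camera("side")[:,:,::-1].astype(float) for _ in range(6)]; m=np.mean(ims,0); np.save("cur.npy",m)
    for n in("b","side5","side6","side7"): print(n,band(cv2.imread(f"pics/{n}.png").astype(float)))
    print("cur",band(m)); st()
    # vertical shift of plate front (grey profile) side6/side7/cur
    for n in("side6","side7"):
        a=cv2.imread(f"pics/{n}.png").astype(np.float32).mean(2); print(n,np.round(a[204:222,232:238].mean(1)).astype(int))
    print("cur  ",np.round(m.mean(2)[204:222,232:238].mean(1)).astype(int))
E
python3 band.py
```

```text
b [6.42 6.26 6.   6.31 6.01 6.13 6.19]
side5 [3.94 3.73 3.84 3.56 3.64 3.79 3.75]
side6 [2.5  2.19 1.99 2.19 1.78 1.92 2.1 ]
side7 [2.39 2.11 1.76 1.97 1.99 1.99 2.03]
cur [2.49 2.06 1.89 2.08 1.86 1.9  2.05]
24.08 [496.4  89.  360.5] [-0.5292 -0.4691  0.5304 -0.4676] F [-4.3 -1.2  8.5] T [-0.23  0.88 -0.03] gap 21.0 q [ 0.011  0.2   -0.171  1.203  0.     1.704]
side6 [122 115  98  93  92  90  88  85  81  81  84  81  77  78  77  75  73  75]
side7 [116 110  94  92  92  91  87  85  81  83  82  82  78  79  77  74  72  75]
cur   [113 109  95  91  92  90  88  85  81  82  82  81  79  78  77  73  73  74]
```

The plate image has not changed since about 680°. With the first turn as the scale (10 mm), it stopped near 605°, right where the force first rose to 6 N. Since then the resistance repeats every 90°, so the shaft looks stopped tight and the socket is riding over it. I'll turn to the next driving position and feel it once more, carefully.

```bash
cd .;
python3 -m inch '[[[0,0,0],[0,-0.42,-0.2],1.5]]' >/dev/null; python3 ang.py | tail -1
python3 -m inch '[[[0,0,0],[0,-0.4,-0.22],1.5]]' >/dev/null; python3 ang.py | tail -1
python3 -m inch '[[[0,0,0],[0,-0.37,-0.25],1.5]]' >/dev/null; python3 ang.py | tail -1
python3 -m inch '[[[0,0,0],[0,-0.35,-0.28],1.5]]' >/dev/null; python3 ang.py 40 44 48 52 56 60| tail -8
```

```text
theta 24.8 r 64.9 Frad 4.8 Ftan(resist) 0.4
theta 29.0 r 64.8 Frad 2.8 Ftan(resist) 0.8
theta 33.1 r 64.5 Frad 3.2 Ftan(resist) 0.8
24.42 [482.7 100.2 360.6] [-0.5296 -0.4684  0.5302 -0.468 ] F [-1.1 -3.3  6.9] T [-0.59 -0.06 -0.02] gap 20.9 q [ 0.034  0.18  -0.196  1.196 -0.     1.728]
theta 37.1 r 64.2 Frad 3.1 Ftan(resist) 1.5
40.0 [-0.04 -0.32 -0.13]
44.0 [-0.04 -0.65 -0.43]
48.0 [-0.04 -0.97 -0.76]
52.0 [-0.04 -1.26 -1.11]
56.0 [-0.03 -1.53 -1.47]
60.0 [-0.03 -1.77 -1.86]
```

```bash
cd .;
python3 -m inch '[[[0,0,0],[0,-0.32,-0.13],1.5]]' >/dev/null; python3 ang.py | tail -1
python3 -m inch '[[[0,0,0],[0,-0.33,-0.3],1.5]]' >/dev/null; python3 ang.py | tail -1
python3 -m inch '[[[0,0,0],[0,-0.32,-0.33],1.5]]' >/dev/null; python3 ang.py | tail -1
python3 -m inch '[[[0,0,0],[0,-0.29,-0.35],1.5]]' >/dev/null; python3 ang.py 55 58 61 64 68| tail -7
```

```text
theta 40.1 r 64.9 Frad -2.0 Ftan(resist) 1.3
theta 43.9 r 64.9 Frad 0.5 Ftan(resist) 1.1
theta 48.0 r 65.0 Frad 0.3 Ftan(resist) 2.2
24.75 [471.9 112.7 360.8] [-0.5298 -0.4679  0.53   -0.4684] F [ 2.  -4.8  5.6] T [-0.79 -0.59 -0.01] gap 20.6 q [ 6.100e-02  1.670e-01 -2.130e-01  1.191e+00 -1.000e-03  1.756e+00]
theta 51.8 r 64.9 Frad 0.8 Ftan(resist) 5.2
55.0 [-0.02 -0.24 -0.27]
58.0 [-0.02 -0.43 -0.55]
61.0 [-0.02 -0.6  -0.85]
64.0 [-0.02 -0.76 -1.15]
68.0 [-0.02 -0.94 -1.57]
```

```bash
cd .;
python3 -m inch '[[[0,0,0],[0,-0.24,-0.27],1.5]]' >/dev/null; python3 ang.py | tail -1
python3 -m inch '[[[0,0,0],[0,-0.19,-0.28],1.5]]' >/dev/null; python3 ang.py | tail -2
```

```text
theta 55.0 r 65.0 Frad -1.6 Ftan(resist) 3.0
24.92 [468.6 118.7 360.8] [ 0.53    0.4679 -0.5298  0.4685] F [ 2.1 -4.3  4.9] T [-0.78 -0.95 -0.01] gap 21.0 q [ 7.400e-02  1.630e-01 -2.170e-01  1.190e+00 -1.000e-03  1.769e+00]
theta 57.9 r 65.0 Frad -0.0 Ftan(resist) 4.8
```

The rise comes back at about 770°, as predicted. For a clear torque reading I release the knob, take the hub from above and twist gently.

```bash
cd .;
python3 -m inch '[[[0,0,0],[0,0,0],3],[[0,0,0],[0,0,0],5],[[0,0,0],[0,0,0],6],[[0,0,0],[0,0,0],6],[[0,0,0],[-1,0,0],6]]' | sed -n '4,5p'
python3 -m inch '[[[0,0,0],[-2.5,0,0],6],[[0,0,0],[-4.5,0,0],6],[[0,0,0],[-4.5,0,0],6]]' | sed -n '2p'
python3 -m inch '[[[-7,0,0],[0,0,0],6],[[-14,0,0],[0,0,0],6],[[-21,0,0],[0,0,0],6],[[-28,0,0],[0,0,0],6],[[-35,0,0],[0,0,0],6]]' >/dev/null
python3 -m inch '[[[-7,0,0],[0,0,0],6],[[-14,0,0],[0,0,0],6],[[-21,0,0],[0,0,0],6],[[-28,0,0],[0,0,0],6],[[-35,0,0],[0,0,0],6]]' >/dev/null
python3 -m inch '[[[-7,0,0],[0,0,0],6],[[-14,0,0],[0,0,0],6],[[-21,0,0],[0,0,0],6],[[-28,0,0],[0,0,0],6],[[-35,0,0],[0,0,0],6]]' >/dev/null
python3 -m inch '[[[-7,0,0],[0,0,0],6],[[-14,0,0],[0,0,0],6],[[-17,0,0],[0,0,0],6],[[-17,0,0],[0,0,0],6]]' >/dev/null
python3 go.py 528 146 405 115
python3 - <<'E'
from h import *
m=viewer.camera("side")[:,:,::-1].astype(float)
for y in(-155,-151,-159):
    y=np.radians(y);u=np.array([np.cos(y),np.sin(y),0]);c=np.array([528,146,147])
    print(np.round(proj("side",[c+65*u+[0,0,53],c+[0,0,38]]),1).tolist())
q=(m[:,:,2]-m[:,:,0])/(m[:,:,2]+m[:,:,0]); k=(q>0.15)&(m[:,:,2]<110)
k[:165]=0;k[200:]=0;k[:,:215]=0;k[:,275:]=0; print("knob px",np.argwhere(k).mean(0)[::-1],k.sum())
E
```

```text
contact_force: [-0.4, -0.1, 0.0]
finger_gap: 59.9
position: [468.9, 118.5, 419.7]
27.17 [468.5 118.4 415.6] [-0.1533  0.6904  0.1535  0.6901] F [0.4 0.4 0. ] T [ 0.03 -0.04  0.02] gap 59.9 q [ 0.074  0.141 -0.103  1.327  0.    -0.364]
yaw 115.06 turn ax 0.1 shift [ 1.06 -0.03  6.56]
[[229.4, 180.7], [247.6, 177.4]]
[[230.3, 181.3], [247.6, 177.4]]
[[228.6, 180.0], [247.6, 177.4]]
knob px [229.95061728 181.08641975] 81
```

```bash
cd .;
python3 -m inch '[[[0,0,0],[0,0,3],6],[[0,0,0],[0,0,6],6],[[0,0,0],[0,0,6.55],6],[[0,0,0],[0.5,0,6.55],6],[[0,0,0],[1,0,6.55],5]]' | sed -n '2p'
python3 go.py 528 146 331 115
python3 -m inch '[[[0,0,0],[2,0,0],5],[[0,0,0],[4,0,0],5],[[0,0,0],[5.5,0,0],5],[[0,0,0],[6.5,0,0],5],[[0,0,0],[6.5,0,0],5]]' | sed -n '2p;4p'
python3 go.py 528.2 146 332 115
```

```text
position: [527.7, 146.1, 404.8]
27.63 [527.7 146.1 404.8] [-0.1523  0.6909  0.1523  0.6901] F [-0.1  0.6 -0.5] T [0.01 0.02 0.  ] gap 50.9 q [ 0.117  0.255  0.017  1.334 -0.    -0.317]
yaw 114.87 turn ax -0.1 shift [ 7.38 -0.02  0.03]
position: [526.6, 145.7, 338.7]
contact_force: [-0.4, 0.4, -0.0]
28.05 [526.6 145.7 338.7] [-0.1522  0.6917  0.1524  0.6893] F [-0.4  0.4 -0. ] T [ 0.   -0.03  0.01] gap 49.2 q [ 0.116  0.281 -0.117  1.176 -0.    -0.318]
yaw 114.88 turn ax -0.1 shift [ 0.67 -0.04  0.16]
```

```bash
cd .;
python3 -m inch '[[[-2.5,0,0],[0.3,0,0.1],5],[[-2.5,0,0],[0.6,0,0.1],4],[[-2.5,0,0],[0.6,0,0.1],3.5]]' 40| sed -n '2p;4p'
python3 -m inch '[[[0,0,0],[0,0,0],1.5],[[0,0,0],[0,0,0],1.5],[[0,0,0],[0,0,0],1.5],[[0,0,0],[0,0,0],1.5],[[0,0,0],[0,0,0],1.5]]' 60
python3 go.py 528.2 146 331 115
```

```text
position: [528.6, 146.4, 334.9]
contact_force: [0.4, 0.0, 0.4]
clock: 28.72
position: [528.7, 146.5, 335.3]
ee_rot: [-0.168, 0.687, 0.167, 0.687]
contact_force: [-2.7, -0.3, 7.2]
finger_gap: 22.9
28.72 [528.7 146.5 335.3] [-0.1676  0.6867  0.1675  0.6872] F [-2.7 -0.3  7.2] T [-0.1   0.53  0.04] gap 22.9 q [ 0.117  0.285 -0.121  1.164 -0.    -0.361]
yaw 117.41 turn ax 2.4 shift [ 0.43 -0.02 -0.07]
```

```bash
cd .;
python3 -m inch '[[[3,0,0],[0,0,0],1.5],[[3,0,0],[0,0,0],1.5]]' >/dev/null; python3 go.py 528 146 335 115
python3 -m inch '[[[3,0,0],[0,0,0],1.5],[[3,0,0],[0,0,0],1.5]]' >/dev/null; python3 go.py 528 146 335 115
```

```text
28.88 [528.7 146.5 335.3] [-0.1487  0.691   0.1485  0.6916] F [-2.6  0.3  6.4] T [-0.13  0.56  0.2 ] gap 22.8 q [ 0.117  0.285 -0.121  1.164 -0.    -0.306]
yaw 114.26 turn ax -0.7 shift [ 0.03 -0.02 -0.09]
29.05 [528.8 146.5 335.3] [-0.1307  0.6947  0.1304  0.6952] F [-1.3 -0.5  5.9] T [-0.21  0.52  0.21] gap 22.9 q [ 0.117  0.285 -0.121  1.164 -0.    -0.254]
yaw 111.27 turn ax -3.7 shift [ 0.03 -0.02 -0.09]
```

```bash
cd .;
python3 -m inch '[[[3,0,0],[0,0,0],1.5],[[3,0,0],[0,0,0],1.5]]' >/dev/null; python3 go.py 528 146 335 115|tail -2|cut -c1-200
python3 -m inch '[[[3,0,0],[0,0,0],1.5],[[3,0,0],[0,0,0],1.5]]' >/dev/null; python3 go.py 528 146 335 115
```

```text
29.22 [528.7 146.5 335.3] [-0.1123  0.6978  0.1121  0.6984] F [-1.9 -0.9  6.1] T [-0.13  0.54  0.19] gap 22.6 q [ 0.117  0.285 -0.121  1.164 -0.    -0.201]
yaw 108.27 turn ax -6.7 shift [ 0.03 -0.03 -0.09]
29.38 [528.7 146.5 335.3] [-0.0941  0.7006  0.0937  0.7011] F [-1.7 -1.5  6.7] T [-0.33  0.5   0.09] gap 23.1 q [ 1.170e-01  2.850e-01 -1.210e-01  1.164e+00 -1.000e-03 -1.490e-01]
yaw 105.26 turn ax -9.7 shift [ 0.03 -0.03 -0.08]
```

```bash
cd .;
python3 -m inch '[[[5,0,0],[0,0,0],1.5],[[5,0,0],[0,0,0],1.5]]' >/dev/null; python3 go.py 528 146 335 115|head -1|cut -c1-120
python3 -m inch '[[[5,0,0],[0,0,0],1.5],[[5,0,0],[0,0,0],1.5]]' >/dev/null; python3 go.py 528 146 335 115|head -1|cut -c1-120
python3 -m inch '[[[5,0,0],[0,0,0],1.5],[[5,0,0],[0,0,0],1.5]]' >/dev/null; python3 go.py 528 146 335 115|head -1|cut -c1-120
python3 -m inch '[[[5,0,0],[0,0,0],1.5],[[5,0,0],[0,0,0],1.5]]' >/dev/null; python3 go.py 528 146 335 115
```

```text
29.55 [528.8 146.5 335.3] [-0.0628  0.704   0.0624  0.7046] F [-0.9 -0.2  5.9] T [-0.28  0.41  0.43] gap 23.2 q [ 1.170e
29.72 [528.8 146.5 335.3] [-0.0318  0.7061  0.0316  0.7067] F [-1.8 -1.2  6.1] T [-0.29  0.46  0.23] gap 22.5 q [ 0.117 
29.88 [528.8 146.4 335.3] [-1.100e-03  7.068e-01  6.000e-04  7.074e-01] F [-0.7 -1.3  6.1] T [-0.42  0.42  0.33] gap 23.
30.05 [528.7 146.3 335.3] [ 0.0298  0.7062 -0.0304  0.7068] F [-3.5 -1.7  7. ] T [-0.47  0.57 -0.09] gap 22.7 q [ 1.170e-01  2.850e-01 -1.210e-01  1.164e+00 -1.000e-03  2.020e-01]
yaw 85.12 turn ax -29.9 shift [ 0.03 -0.04 -0.07]
```

```bash
cd .;
python3 band.py | grep -E "side6|cur "
for i in 1; do
python3 -m inch '[[[5,0,0],[0,0,0],1.5],[[5,0,0],[0,0,0],1.5]]' >/dev/null; python3 go.py 528 146 335 115|head -1|grep -o ' T .*gap'
python3 -m inch '[[[5,0,0],[0,0,0],1.5],[[5,0,0],[0,0,0],1.5]]' >/dev/null; python3 go.py 528 146 335 115|head -1|grep -o ' T .*gap'
python3 -m inch '[[[5,0,0],[0,0,0],1.5],[[5,0,0],[0,0,0],1.5]]' >/dev/null; python3 go.py 528 146 335 115|head -1|grep -o ' T .*gap'
python3 -m inch '[[[5,0,0],[0,0,0],1.5],[[5,0,0],[0,0,0],1.5]]' >/dev/null; python3 go.py 528 146 335 115|grep -oE ' T .*gap|yaw.*turn'
done
```

```text
side6 [2.5  2.19 1.99 2.19 1.78 1.92 2.1 ]
cur [2.57 1.91 1.77 2.   1.92 1.86 2.  ]
side6 [122 115  98  93  92  90  88  85  81  81  84  81  77  78  77  75  73  75]
cur   [117 109  95  91  92  90  88  85  81  82  81  81  79  78  76  73  72  74]
 T [-0.4   0.47 -0.14] gap
 T [-0.42  0.51 -0.24] gap
 T [-0.44  0.7  -0.2 ] gap
 T [-0.58  0.64 -0.3 ] gap
yaw 65.09 turn
```

```bash
cd .;
python3 -m inch '[[[7,0,0],[0,0,0],1.5],[[14,0,0],[0,0,0],1.5],[[20,0,0],[0,0,0],1.5],[[20,0,0],[0,0,0],1.5]]' >/dev/null; python3 go.py 528 146 335 115|grep -oE ' T .*gap|yaw.*turn'
python3 -m inch '[[[5,0,0],[0,0,0],1.5],[[5,0,0],[0,0,0],1.5]]' >/dev/null; python3 go.py 528 146 335 115|grep -oE ' T .*gap|yaw.*turn'
python3 -m inch '[[[5,0,0],[0,0,0],1.5],[[5,0,0],[0,0,0],1.5]]' >/dev/null; python3 go.py 528 146 335 115|grep -oE ' T .*gap|yaw.*turn'
python3 -m inch '[[[5,0,0],[0,0,0],1.5],[[5,0,0],[0,0,0],1.5]]' >/dev/null; python3 go.py 528 146 335 115|grep -oE ' T .*gap|yaw.*turn'
```

```text
T [-0.17  0.35  0.04] gap
yaw 45.01 turn
 T [-0.66  0.6  -0.02] gap
yaw 40.11 turn
 T [-0.9   0.75  0.17] gap
yaw 35.11 turn
 T [-0.9   0.79  0.05] gap
yaw 30.12 turn
```

```bash
cd .;
python3 -m inch '[[[4,0,0],[0,0,0],1.5],[[4,0,0],[0,0,0],1.5]]' >/dev/null; python3 go.py 528 146 335 115|grep -oE 'F .*gap|yaw.*turn'
python3 -m inch '[[[4,0,0],[0,0,0],1.5],[[4,0,0],[0,0,0],1.5]]' >/dev/null; python3 go.py 528 146 335 115|grep -oE 'F .*gap|yaw.*turn'
python3 -m inch '[[[3,0,0],[0,0,0],1.5],[[3,0,0],[0,0,0],1.5]]' >/dev/null; python3 go.py 528 146 335 115|grep -oE 'F .*gap|yaw.*turn'
```

```text
F [-3.6 -4.9  7.1] T [-0.9   0.76  0.12] gap
yaw 26.17 turn
F [-3.3 -6.2  7.7] T [-0.94  0.85  0.22] gap
yaw 22.18 turn
F [-4.4 -6.2  8.1] T [-1.03  0.94  0.36] gap
yaw 19.25 turn
```

The torque rises 0.12, 0.22, 0.36 N m over 7°, which is well above the 0.2 N m of free turning. That is tight, so I stop, let go and withdraw.

```bash
cd .;
python3 -m inch '[[[0,0,0],[0,0,0],3],[[0,0,0],[0,0,0],4],[[0,0,0],[0,0,0],5],[[0,0,0],[0,0,0],6],[[0,0,0],[0,0,0],6]]' | sed -n '2p;4,5p'
python3 -m inch '[[[0,0,0],[-2,0,0],6],[[0,0,0],[-5,0,0],6],[[0,0,0],[-8,0,0],6],[[0,0,0],[-11,0,0],6],[[0,0,0],[-13,0,0],6]]' >/dev/null
python3 -m inch '[[[0,0,0],[0,0,0],6],[[0,0,0],[0,0,0],6],[[0,0,0],[0,0,0],6]]' | sed -n '2p;4,5p'
python3 band.py | grep -E "side6|cur "
python3 - <<'E'
from h import *
shot("side","side9.png")
a=cv2.imread("pics/side9.png"); cv2.imwrite("pics/z9.png",cv2.resize(a[150:240,205:325],(800,600),interpolation=cv2.INTER_CUBIC))
c=np.array([528.3,146.2,147])
for d in(-154,-171,170):
    y=np.radians(d);u=np.array([np.cos(y),np.sin(y),0]); print(d,np.round(proj("side",[c+65*u+[0,0,53],c+[0,0,38]]),1).tolist())
for w in("prep_cup_b","spice_jar_2","dredger","probe_thermometer","bench_scraper"):
    viewer.camera("top")
    for m in viewer.masks_of(w,"top")[:2]:
        x,y,W,H=m["bbox"]; print(w,round(m["score"],2),np.round(atz("top",(x+W/2,y+H/2),20)[:2]))
E
```

```text
position: [528.9, 146.6, 334.5]
contact_force: [0.2, 0.6, -0.6]
finger_gap: 60.0
position: [528.8, 146.5, 463.7]
contact_force: [-1.6, -0.5, -0.8]
finger_gap: 60.2
side6 [2.5  2.19 1.99 2.19 1.78 1.92 2.1 ]
cur [2.43 1.88 1.84 2.05 1.85 1.81 1.98]
side6 [122 115  98  93  92  90  88  85  81  81  84  81  77  78  77  75  73  75]
cur   [124 114  96  91  91  90  88  85  81  83  82  81  79  78  77  74  73  75]
-154 [[229.7, 180.8], [247.7, 177.4]]
-171 [[226.7, 177.8], [247.7, 177.4]]
170 [[225.6, 174.0], [247.7, 177.4]]
prep_cup_b 0.88 [666. -97.]
prep_cup_b 0.84 [400. -25.]
spice_jar_2 0.88 [736. 195.]
bench_scraper 0.71 [522. 132.]
bench_scraper 0.58 [ 663. -303.]
```

View pics/z9.png

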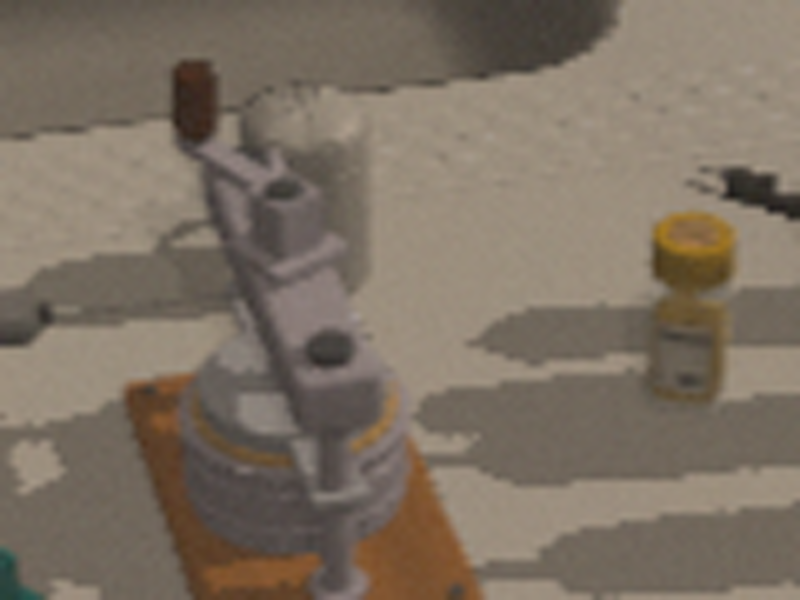

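The dome at (247.6,178.0) is where a fully seated crank should show (177.4). The plate is down on the wood and the gripper is well clear. Handing in.

```bash
python3 -c "
from h import *
st(); print(job.finish_job())"
```

```text
34.28 [528.8 146.5 464.6] [ 0.4085  0.5772 -0.4085  0.5772] F [-0.  -0.4 -0.2] T [ 0.04 -0.03  0.  ] gap 59.7 q [0.117 0.247 0.157 1.48  0.    1.349]
the job is handed in; nothing more can be done
None
```

I fitted the crank fully onto the shaft, wound the plate down until I judged it tight, and handed the job in at 34 s. I think the plate is tight, but I have no direct reading of the press joint to confirm it.

- **Fitting:** I felt for the square with light pressure, about 6–8 N more than the crank's weight. The crank dropped in after about 25° of turning and came to rest at the expected shoulder height. A later picture confirmed it was home.
- **Winding:** I turned it clockwise by the knob. The plate came down about 16–17 mm in the side pictures. The first rise to about 6 N at the knob came at roughly 600°, and from about 680° on the plate hardly moved (0.4 mm at most).
- **What disagreed:** I did not recognise that rise as tight and kept turning in small steps to about 780°.
    - **Slipping:** After 600° the resistance repeated every 90°, as if the socket was riding over the stopped square. I never felt the 10 N or more that a tight plate should give.
    - **Hub check:** I then gripped the hub and twisted it. The torque at first stayed near 0.2 N m and swung between +0.43 and −0.3 N m as the crank rode over once more. At the next square it rose from 0.12 to 0.36 N m over 7°, and I stopped there.
- **Last checks:** After release the crank stood upright and fully home and the gripper was well clear, reading almost no force. The prep cups, spice jar and scraper were within about 10 mm of where they started. The network did not find the dredger and thermometer in the last top picture; the side view shows them apparently in place. The turquoise look-alike was not touched.

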